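# Load the sloped battery rack

## Task

Put the red and the blue battery pack into the lanes of the sloped charging rack that carry a tag of their own colour: lay each flat on the lane and slide it down until it snaps past the spring rollers and rests flush against the back stop. Do not ram the packs into the rack, and leave everything else on the bench where it is.

Things in the scene. Friction and masses are not known exactly. Their poses are not given: they have to be found in the camera images.
- pack_red: Loose red slim tool-battery pack, 110 long (x) x 40 wide (y) x 36 high (z) mm, 0.25 to 0.5 kg, lying flat on the bench; origin: centre of its underside. Either way round fits: both ends are alike, with rounded corners and, 18 mm from each end, an upright groove in each side that the rack's spring rollers snap into.
- pack_blue: Loose blue slim tool-battery pack, 110 long (x) x 40 wide (y) x 36 high (z) mm, 0.25 to 0.5 kg, lying flat on the bench; origin: centre of its underside. Either way round fits: both ends are alike, with rounded corners and, 18 mm from each end, an upright groove in each side that the rack's spring rollers snap into.
- lane_a (a point): Lane of the sloped rack, leftmost seen from the robot: point on the deck surface, on the lane's centre line at the deck's upper edge (nearest the robot, 99 mm above the bench). Its x runs down the lane (15 degrees below level, away from the robot), y across, z square to the deck. Lanes are 84 mm apart; rack tells their layout.
- pin_a (a joint): Brass feeler pin of lane a, standing 8 mm out of the face of its back stop: value in m, 0 when free, about 0.008 when a pack rests flush on the stop (spring under 1 N). The stop is a fixed black block 28 mm high that does not yield; its face is somewhere between 215 and 245 mm down the lane, different in each lane. Sprung rollers stand on both sides, 17 mm before it.
- lane_b (a point): Lane of the sloped rack, middle: point on the deck surface, on the lane's centre line at the deck's upper edge (nearest the robot, 99 mm above the bench). Its x runs down the lane (15 degrees below level, away from the robot), y across, z square to the deck. Lanes are 84 mm apart; rack tells their layout.
- pin_b (a joint): Brass feeler pin of lane b, standing 8 mm out of the face of its back stop: value in m, 0 when free, about 0.008 when a pack rests flush on the stop (spring under 1 N). The stop is a fixed black block 28 mm high that does not yield; its face is somewhere between 215 and 245 mm down the lane, different in each lane. Sprung rollers stand on both sides, 17 mm before it.
- lane_c (a point): Lane of the sloped rack, rightmost seen from the robot: point on the deck surface, on the lane's centre line at the deck's upper edge (nearest the robot, 99 mm above the bench). Its x runs down the lane (15 degrees below level, away from the robot), y across, z square to the deck. Lanes are 84 mm apart; rack tells their layout.
- pin_c (a joint): Brass feeler pin of lane c, standing 8 mm out of the face of its back stop: value in m, 0 when free, about 0.008 when a pack rests flush on the stop (spring under 1 N). The stop is a fixed black block 28 mm high that does not yield; its face is somewhere between 215 and 245 mm down the lane, different in each lane. Sprung rollers stand on both sides, 17 mm before it.
- tag_red: Fixed red tag plate, 30 x 60 x 4 mm, on the end board past the low end of one lane, on that lane's centre line (within a few mm); origin: centre of its underside, 50 mm above the bench. It tells whose lane it is.
- tag_blue: Fixed blue tag plate, 30 x 60 x 4 mm, on the end board past the low end of one lane, on that lane's centre line (within a few mm); origin: centre of its underside, 50 mm above the bench. It tells whose lane it is.
- tag_black: Fixed black tag plate, 30 x 60 x 4 mm, on the end board past the low end of one lane, on that lane's centre line (within a few mm); origin: centre of its underside, 50 mm above the bench. It tells whose lane it is; the lane with the black tag is out of use.
- rack: Fixed rack, 310 x 262 mm; origin: centre of its deck's footprint on the bench, x level, along the lanes to the low end. Down each lane from its upper edge: bare landing to 70 mm, guides 10 high narrowing to 105, then 45 apart until 190. A pack stays where it is laid: pushing it down takes 1 to 3 N, past the rollers 4 to 12 N; they then snap into its grooves and hold it on the stop.
- meter: Green multimeter lying flat, 190 x 90 x 42 (mm); loose, to be left alone; origin: on its underside, at its middle (the drill: below its motor body).
- drill: Cordless drill lying on its side, about 235 x 195 x 54 (mm); loose, to be left alone; origin: on its underside, at its middle (the drill: below its motor body).
- can_white: Upright white spray can with purple label, 66 across, 190 tall (mm); loose, to be left alone; origin: on its underside, at its middle (the drill: below its motor body).
- can_orange: Upright white spray can with orange label, 66 across, 190 tall (mm); loose, to be left alone; origin: on its underside, at its middle (the drill: below its motor body).
- driver: Screwdriver lying along its x, about 200 long (mm); loose, to be left alone; origin: on its underside, at its middle (the drill: below its motor body).
- mouse: Black computer mouse, 105 x 60 x 34 (mm); loose, to be left alone; origin: on its underside, at its middle (the drill: below its motor body).
Not all that is in view belongs to the job. Leave any white look-alike of the pack_red alone.

How it is judged:
By the outcome, as a careful person would: the job done as asked, in the order asked, and still so for the second after the job is handed in, with the robot touching nothing.
It also fails if it takes over 72 s, if anything falls off the work surface, if the arm or the gripper's body presses on something with over 40 N, if the wrist force passes 120 N, or if a joint passes its speed limit or range.

## Robot

A 6-joint arm with a two-finger parallel gripper is mounted at the origin on the work surface. World frame = base frame: x ahead of the robot, y to its left, z up, the work surface at z = 0. Lengths are in m, angles in rad, forces in N, time in s.
With the tool pointing down it reaches from about 0.325 to 0.9 m from the base axis. Payload 6.1 kg.
Tool frame: the origin (TCP) lies midway between the tips of the shut fingers; the grasp point (between the pads) lies 19 mm behind it; y points along the fingers, x is the direction in which the jaws open and shut, and the axes are right-handed (so a half turn about y gives the same grasp; the last joint's range is limited). The gripper opens to 87 mm and grips with 3 to 60 N. Pads are 19 mm wide; open, the fingers measure 117 mm over their backs; the gripper's body (75 mm by 190 mm) begins 51 mm behind the grasp point.
Start: joints at [1.096, 0.22, 1.526, -0, 1.395, -0.126], TCP at [0.214, 0.587, 0.223] pointing down, gripper open.
Joint ranges: [-2.98, 2.98], [-0.91, 2.08], [0.09, 2.57], [-1.24, 4.39], [0.2, 2.65], [-2.68, 2.68]. Speed limits (rad/s): [2.57, 2.57, 3.01, 3.14, 3.14, 3.14].

## Interface

Orientations are given as a unit quaternion [w, x, y, z].
In Python, from bench import sense, snapshot, calibration, hand_in, cut_out gives the robot as it stands. The module is installed in compiled form; this text tells all that it offers.
- The arm moves only by the tool carry_out, never from a script. Its argument "deltas" is text: rows parted by semicolons, each of 7 numbers parted by spaces: the shift along the tool's x, y, z in mm, then the turn, a rotation vector about the tool's x, y, z in degrees, then the closure, from -1 (fully open) to 1 (shut). In form: dx dy dz ax ay az jaw; .... A call has exactly 5 rows; each row is the pose to reach, as a shift and turn from the pose commanded when the call began, along the tool's axes at that moment; what a row does not reach only later rows make up. A row lasts 1/12 s, in which the tool goes at most 41.7 mm and 7.16 degrees, less where a joint would pass 70% of its speed; a pose out of reach is approached as far as the arm can. A call with a gripper value outside its range is refused whole. The fingers move at their own pace and stop on an object; the grip force is fixed at half the most. Time passes only in rows, so rows that repeat a pose let the fingers close, or fill a call up. It gives the time, the measured TCP pose, the force and the opening at its end, in the units of the state.
- sense(): the state, without advancing time (a new reading comes with each control period).
- snapshot(name): name is "side" or "top"; returns (picture, depth): 480x640x3 uint8, blue, green, red; 480x640 float32, m along the optical axis (not along the pixel's ray), 0 where there is no reading.
- calibration(name): a dict with "intrinsics" (3x3 intrinsics, pixels), "extrinsics" (4x4, takes a point from camera to world coordinates). Camera axes: x right, y down, z forward; pixel columns grow to the right and rows downward; lengths in m; the calibration is good to about 2 mm. A picture is of the moment at which its call begins. calibration takes no time and is no camera call.
- hand_in(): hands the job in, once; it reports no verdict.
Trained networks look in the newest picture that a camera, given by its name, has taken for a name from the list of things; names that differ only in an ending like _2 or _b are one class to them, and where a whole thing is asked for, a point or a joint stands for the part that bears it (a point fixed in the world has none). Each returns a list of dicts, best first, with "score" (0 to 1); they miss things now and then, are a little off and sometimes report something else, mostly with a low value. They report only what shows in the picture. A call takes as long as a camera call. They do not tell look-alikes from the thing itself.
- cut_out(camera, name): "pixels" (480x640 bool, what is visible of it) and "rect" ([left, top, right, bottom] in pixels, round what is visible of it).
The state is a dict: "time": time; "joint_positions": joint angles; "joint_vel": joint speeds; "joint_torque": joint torques, N m; "position": TCP position; "ee_rot": TCP orientation; "force": force on the tool from outside, world axes, zero at the start; "torque": the same for the moment, N m; "opening": opening from 0.0 (shut) to 1.0 (fully open).
Only numpy, scipy, OpenCV 4.12 (cv2) and the standard library are available. Lean on these libraries where they do the work, as an engineer would, in place of code of your own. Each camera call takes 0.05 s, during which the arm holds its last target.

## Working session

There is one attempt and no reset: what is moved stays moved. The work goes in short steps, Python scripts to look and compute and a tool call to move; the robot and the scene stay as the last step left them, time stands still between calls to the robot, and variables do not carry over. Pictures are saved under pics/ and viewed, and the job is handed in when it is done.

Besides the shell and the picture viewer there is one more tool, called after "Emit:" by a JSON object that holds its "method" and its "body". carry_out: Moves the arm, as the interface text tells. Its arguments: {"type":"object","properties":{"deltas":{"type":"string"}},"required":["deltas"]}

```bash
mkdir -p pics
python3 - <<'E'
from bench import *
import cv2,numpy as np
s=sense();print({k:np.round(v,3).tolist() for k,v in s.items()})
for n in("top","side"):
    p,d=snapshot(n);cv2.imwrite(f"pics/{n}0.png",p);np.save(f"{n}0.npy",d)
    c=calibration(n);print(n,np.round(c["intrinsics"],1).tolist(),np.round(c["extrinsics"],4).tolist())
E
```

```text
{'time': 0.0, 'joint_positions': [1.096, 0.221, 1.528, 0.0, 1.395, -0.126], 'joint_vel': [0.001, 0.001, -0.001, 0.001, 0.0, 0.0], 'joint_torque': [0.001, -49.46, -38.739, 0.07, 0.057, -0.0], 'position': [0.213, 0.587, 0.221], 'ee_rot': [-0.579, 0.579, 0.405, -0.406], 'force': [-0.189, -0.67, -0.463], 'torque': [-0.017, 0.0, 0.01], 'opening': 0.998}
top [[471.7, 0.0, 317.3], [0.0, 471.7, 245.3], [0.0, 0.0, 1.0]] [[0.0206, -0.9979, 0.0607, 0.4549], [-0.9998, -0.0208, -0.0019, -0.0645], [0.0031, -0.0606, -0.9982, 1.2467], [0.0, 0.0, 0.0, 1.0]]
side [[476.3, 0.0, 320.2], [0.0, 476.3, 241.2], [0.0, 0.0, 1.0]] [[0.8072, -0.4254, 0.4093, -0.0179], [-0.5903, -0.5749, 0.5666, -0.7933], [-0.0058, -0.6989, -0.7151, 0.9893], [0.0, 0.0, 0.0, 1.0]]
```

View pics/top0.png

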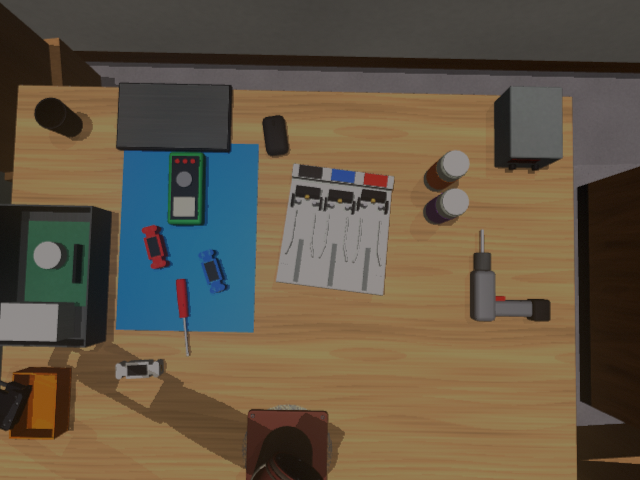

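View pics/side0.png

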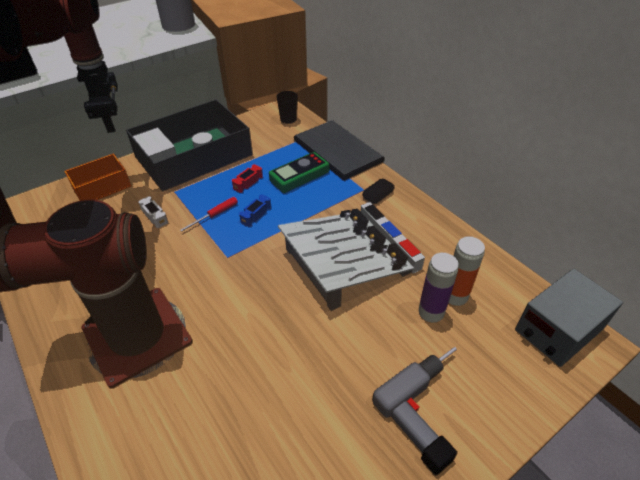

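Top view: red pack at (154,247), blue at (211,271), white look-alike at (137,370). The tags at the rack's far end are black (left), blue (middle) and red (right), so blue goes to lane b and red to lane c. Next I'll measure the poses.

```bash
cat > h.py <<'E'
from bench import *
import cv2,numpy as np
def cloud(n,d):
    c=calibration(n);K=c["intrinsics"];E=c["extrinsics"]
    v,u=np.mgrid[0:480,0:640]
    P=np.stack([(u-K[0][2])/K[0][0]*d,(v-K[1][2])/K[1][1]*d,d,np.ones_like(d)],-1)
    return (P@np.array(E).T)[...,:3]
def proj(n,P):
    c=calibration(n);K=np.array(c["intrinsics"]);E=np.linalg.inv(np.array(c["extrinsics"]))
    P=np.atleast_2d(P);q=(np.c_[P,np.ones(len(P))]@E.T)[:,:3]@K.T
    return q[:,:2]/q[:,2:]
E
python3 - <<'E'
from h import *
p=cv2.imread("pics/top0.png");d=np.load("top0.npy");C=cloud("top",d)
def big(n,a,b,c,e,f):cv2.imwrite(n,cv2.resize(p[b:e,a:c],None,fx=f,fy=f,interpolation=cv2.INTER_CUBIC))
big("pics/rack.png",270,155,410,305,4); big("pics/packs.png",130,215,240,305,6)
ps=cv2.imread("pics/side0.png")
cv2.imwrite("pics/rs.png",cv2.resize(ps[195:310,270:430],None,fx=5,fy=5,interpolation=cv2.INTER_CUBIC))
for nm in("top","side"):
  for k in("pack_red","pack_blue","tag_red","tag_blue","tag_black","rack"):
    r=cut_out(nm,k)
    CC=C if nm=="top" else cloud("side",np.load("side0.npy"))
    for o in r[:3]:
        m=o["pixels"];q=CC[m]; z=np.median(q[:,2]);(cx,cy),(w,h),a=cv2.minAreaRect((q[q[:,2]>.02][:,:2]*1000).astype(np.float32)) if (q[:,2]>.02).sum()>5 else ((0,0),(0,0),0)
        print(nm,k,round(o["score"],2),o["rect"],m.sum(),np.round(np.median(q,0),4),np.round([cx,cy,w,h,a],1), np.round(np.percentile(q[:,2],[5,95]),4))
# deck plane
m=cut_out("top","rack")[0]["pixels"];q=C[m]
print(len(q))
E
```

```text
top pack_red 0.94 [116.7, 358.2, 164.8, 376.0] 811 [0.2064 0.3785 0.0352] [302.2 176.4  69.4 566.1  25.4] [0.0075 0.0398]
top pack_red 0.72 [139.4, 229.7, 167.8, 268.2] 757 [0.5156 0.3501 0.0357] [466.3 172.  461.9 104.2  74.5] [0.0111 0.0405]
top pack_blue 0.64 [137.9, 226.9, 169.3, 267.3] 789 [0.5182 0.3497 0.0355] [467.2 171.8 461.8 103.5  74.4] [0.0043 0.0404]
top pack_blue 0.6 [197.4, 247.5, 227.7, 293.4] 757 [0.457  0.2005 0.0357] [480.9  87.4 111.2 287.5  11.4] [0.0037 0.0401]
top tag_red 0.48 [361.7, 173.2, 389.8, 185.3] 265 [ 0.6978 -0.213   0.0541] [ 579.6 -156.3   58.2  304.1   64.5] [0.05   0.0579]
top tag_blue 0.62 [329.9, 168.4, 357.7, 183.2] 266 [ 0.7068 -0.1284  0.0542] [ 587.2 -112.1   59.7  274.9   82.4] [0.0506 0.058 ]
top tag_black 0.82 [297.6, 167.2, 322.5, 177.5] 206 [ 0.7158 -0.0468  0.0541] [715.2 -45.2  54.6  27.3  82. ] [0.0499 0.0582]
top rack 0.88 [276.2, 161.5, 395.9, 298.6] 11476 [ 0.5547 -0.1113  0.0653] [ 571.  -113.6  262.7  303.4   83.8] [0.0317 0.0961]
side pack_red 0.89 [137.8, 197.1, 171.0, 228.4] 491 [0.2005 0.3607 0.0342] [ 111.6 -182.4 1247.4  
[... 238 characters left out ...]
0.4 -263.3 1150.3   94.8   62. ] [0.0016 0.039 ]
side pack_blue 0.61 [275.7, 210.8, 414.3, 292.5] 6442 [ 0.5421 -0.1366  0.0683] [ 382.4 -425.7 1031.   344.    61. ] [0.0426 0.0964]
side tag_red 0.75 [401.2, 240.7, 422.7, 255.1] 184 [ 0.6966 -0.2173  0.0545] [ 359.5 -505.   948.4   51.7   40.5] [0.051  0.0577]
side tag_blue 0.49 [381.3, 224.4, 397.7, 238.8] 152 [ 0.7054 -0.1284  0.0542] [ 362.2 -459.2 1011.1   47.    44. ] [0.0502 0.0574]
side tag_black 0.5 [368.2, 206.2, 382.9, 218.5] 151 [ 0.7138 -0.0493  0.0543] [715.5 -47.9  63.3  31.   82.9] [0.0505 0.0574]
side rack 0.76 [273.4, 202.4, 426.9, 312.3] 7920 [ 0.5433 -0.1385  0.0636] [ 403.1 -422.9 1055.1  380.3   61.2] [0.013 0.096]
11476
```

View pics/rack.png

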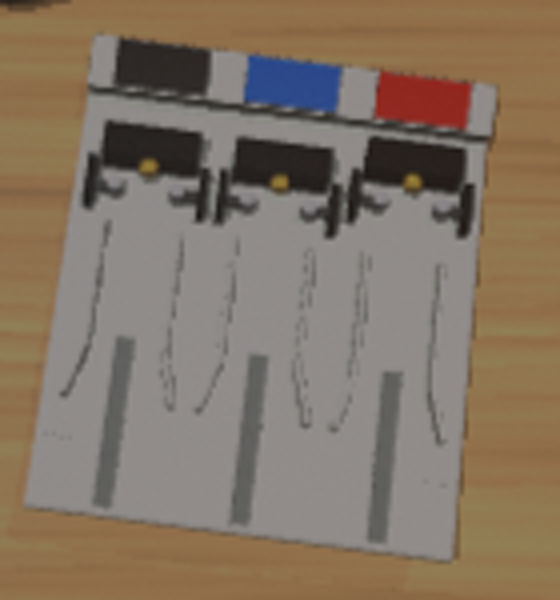

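View pics/packs.png

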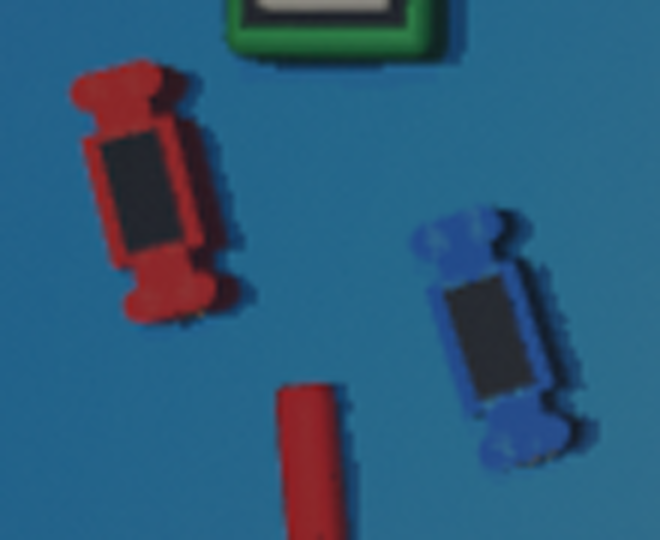

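View pics/rs.png

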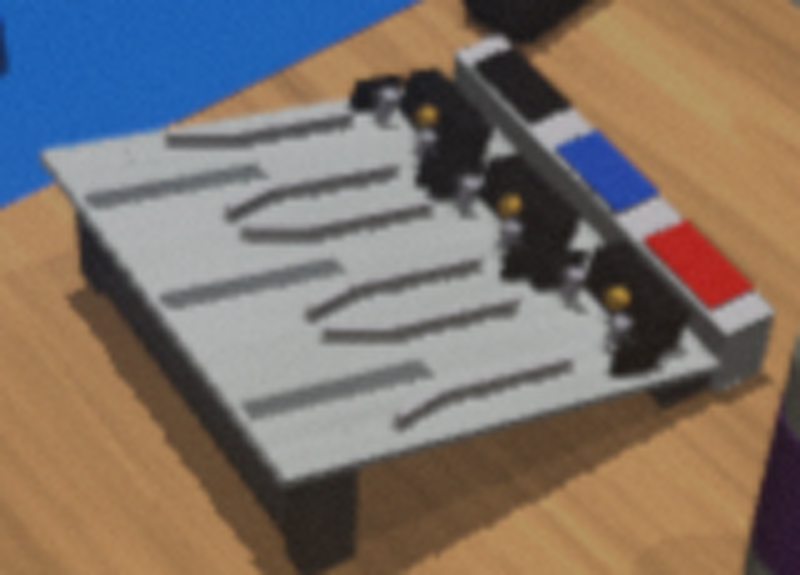

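Run:
```python
from h import *
from scipy.spatial.transform import Rotation as Rn
p=cv2.imread("pics/top0.png");d=np.load("top0.npy");C=cloud("top",d)
s=sense();q=s["ee_rot"];print(np.round(Rn.from_quat([q[1],q[2],q[3],q[0]]).as_matrix(),3))
for nm,bx in(("red",(135,222,175,275)),("blue",(193,243,233,300))):
    a,b,c,e=bx;m=np.zeros((480,640),bool);m[b:e,a:c]=1
    m&=(C[...,2]>.028)&(C[...,2]<.06)
    n,l,st,ce=cv2.connectedComponentsWithStats(m.astype(np.uint8));k=1+np.argmax(st[1:,4]);m=l==k
    P=C[m];pc=P[:,:2].mean(0);w,v=np.linalg.eigh(np.cov((P[:,:2]-pc).T));ax=v[:,1]*np.sign(v[0,1])
    t=(P[:,:2]-pc)@v; r=cv2.minAreaRect((P[:,:2]*1000).astype(np.float32))
    print(nm,m.sum(),"mean",pc.round(4),"z",np.median(P[:,2]).round(4),"axis deg",np.degrees(np.arctan2(ax[1],ax[0])).round(2),"ext",np.ptp(t,0).round(4),np.round(r[0]+r[1]+(r[2],),2))
m=cut_out("top","rack")[0]["pixels"]
g=m.copy();P=C[g]
# RANSAC-ish plane
pl=np.linalg.lstsq(np.c_[P[:,:2],np.ones(len(P))],P[:,2],rcond=None)[0]
for i in range(30):
    res=P[:,2]-np.c_[P[:,:2],np.ones(len(P))]@pl;k=abs(res-np.median(res))<(.01 if i<5 else .003)
    pl=np.linalg.lstsq(np.c_[P[k][:,:2],np.ones(k.sum())],P[k][:,2],rcond=None)[0]
print("plane",pl,k.sum(),"tilt",np.degrees(np.arctan(np.hypot(*pl[:2]))),"dir",np.degrees(np.arctan2(-pl[1],-pl[0])),"std",res[k].std())
Q=P[k];r=cv2.minAreaRect((Q[:,:2]*1000).astype(np.float32));print("deck rect",r, cv2.boxPoints(r).round(1).tolist())
print("zmax",np.percentile(Q[:,2],99.9))
np.save("pl.npy",pl)
# stripes
gray=p.astype(float).mean(2)
res=C[...,2]-(C[...,0]*pl[0]+C[...,1]*pl[1]+pl[2])
on=m&(abs(res)<.006)
a0=np.median(gray[on]);print("gray",a0)
st=on&(gray<a0-22)&(gray>a0-60);st[:238]=0
cv2.imwrite("pics/st.png",(st*255).astype(np.uint8)[155:305,270:410])
n,l,S,ce=cv2.connectedComponentsWithStats(st.astype(np.uint8))
for i in range(1,n):
    if S[i,4]>60:
        X=C[l==i];c=X.mean(0);w,v=np.linalg.eigh(np.cov((X[:,:2]-c[:2]).T));ax=v[:,1]*np.sign(v[0,1]);print(S[i],c.round(4),np.degrees(np.arctan2(ax[1],ax[0])).round(2))
for k in("can_white","can_orange","driver","meter"):
    for o in cut_out("top",k)[:1]:
        X=C[o["pixels"]];h=X[X[:,2]>np.percentile(X[:,2],97)-.02];print(k,h.mean(0).round(3),np.percentile(X,[3,97],axis=0).round(3).tolist())
```

```text
[[ 0.342  0.    -0.94 ]
 [ 0.94   0.     0.342]
 [ 0.    -1.    -0.   ]]
red 639 mean [0.5159 0.3528] z 0.0362 axis deg 16.87 ext [0.0424 0.1104] [516.1  354.08 110.47  42.11  16.44]
blue 631 mean [0.4568 0.2025] z 0.0363 axis deg 19.97 ext [0.041  0.1102] [457.23 202.77 110.12  40.97  19.58]
plane [-0.26615446  0.02890432  0.21439814] 7292 tilt 14.987713041502058 dir -6.198019111938203 std 0.001516305373154756
deck rect ((555.8366088867188, -112.15562438964844), (262.068603515625, 271.86279296875), 83.77787017822266) [[406.5, -227.6999969482422], [676.7999877929688, -257.20001220703125], [705.2000122070312, 3.4000000953674316], [434.8999938964844, 32.79999923706055]]
zmax 0.10157266762831528
gray 140.66666666666666
[293 239  11  43 208] [ 0.4885 -0.0202  0.084 ] -6.12
[327 244  10  42 206] [ 0.4789 -0.1036  0.0842] -6.17
[362 248   9  43 214] [ 0.4699 -0.187   0.0836] -6.2
can_orange [ 0.708 -0.372  0.195] [[0.68, -0.4, 0.021], [0.734, -0.344, 0.193]]
driver [0.368 0.276 0.024] [[0.252, 0.264, 0.001], [0.432, 0.297, 0.028]]
meter [0.668 0.274 0.048] [[0.579, 0.233, 0.023], [0.757, 0.318, 0.052]]
```

```bash
cat > go.py <<'E'
import sys
from h import *
from scipy.spatial.transform import Rotation as Rn
L=np.radians(-6.2);D=np.array([np.cos(L),np.sin(L),0]);t=np.radians(15)
dn=D*np.cos(t)-np.array([0,0,np.sin(t)]);N=D*np.sin(t)+np.array([0,0,np.cos(t)])
Yl=np.cross(N,dn)
O={'b':np.array([.4207,-.0974,.099]),'c':np.array([.4116,-.1809,.099])}
def st():
    s=sense();q=s["ee_rot"];return s,np.array(s["position"]),Rn.from_quat([q[1],q[2],q[3],q[0]])
def delta(P,psi,tilt):
    s,p,R=st();a=-N if tilt else np.array([0,0,-1.]);j=np.array([np.cos(np.radians(psi)),np.sin(np.radians(psi)),0])
    T=Rn.from_matrix(np.c_[j,a,np.cross(j,a)])
    print("t",round(s["time"],2),"pos",p.round(4),"F",np.round(s["force"],1),"open",round(s["opening"],3),"q",np.round(s["joint_positions"],2))
    print("target",np.round(P,4),"D mm",(R.inv().apply(P-p)*1000).round(1),"rot",np.degrees((R.inv()*T).as_rotvec()).round(2))
    for l in O:
        v=p-O[l];print(l,"lane s,y,z mm",(np.array([v@dn,v@Yl,v@N])*1000).round(1))
if __name__=="__main__":
    A=sys.argv[1:]
    if A[0] in O: P=O[A[0]]+dn*float(A[1])/1e3+Yl*float(A[2])/1e3+N*float(A[3])/1e3; delta(P,83.8,True)
    else: delta(np.array(list(map(float,A[:3]))),float(A[3]),False)
E
python3 go.py .516 .3535 .12 106.5
```

```text
t 1.0 pos [0.2136 0.5874 0.2225] F [ 0.7 -0.1  0.3] open 1.0 q [ 1.1   0.22  1.53 -0.    1.39 -0.13]
target [0.516  0.3535 0.12  ] D mm [-116.4  102.5 -364.1] rot [  0.   -36.48   0.  ]
b lane s,y,z mm [-302.3  658.4   46.9]
c lane s,y,z mm [-302.3  742.4   46.9]
```

Emit:
{"method": "carry_out", "body": {"deltas": "-11 6 -35 0 -3.6 0 -0.38; -22 12 -70 0 -7.2 0 -0.38; -33 18 -105 0 -10.8 0 -0.38; -44 24 -140 0 -14.4 0 -0.38; -55 30 -175 0 -18 0 -0.38"}}

```text
time: 1.42
position: [0.3603, 0.4748, 0.1925]
ee_rot: [0.508, -0.508, -0.492, 0.492]
force: [1.3, 0.2, 0.6]
opening: 0.728
```

```bash
python3 go.py .516 .3535 .12 106.5
```

```text
t 1.42 pos [0.3603 0.4748 0.1925] F [1.3 0.2 0.6] open 0.728 q [ 0.79  0.17  1.64 -0.    1.33 -0.75]
target [0.516  0.3535 0.12  ] D mm [-116.5   72.5 -159.3] rot [  0.02 -18.27   0.02]
b lane s,y,z mm [-141.9  562.4   58.7]
c lane s,y,z mm [-141.8  646.4   58.8]
```

Emit:
{"method": "carry_out", "body": {"deltas": "-24 13 -32 0 -3.7 0 -0.38; -48 26 -64 0 -7.4 0 -0.38; -72 40 -96 0 -11 0 -0.38; -96 55 -128 0 -14.6 0 -0.38; -116 70 -159 0 -18.2 0 -0.38"}}

```text
time: 1.83
position: [0.5151, 0.3533, 0.1227]
ee_rot: [-0.423, 0.424, 0.566, -0.566]
force: [0.9, 0.0, 0.5]
opening: 0.692
```

Emit:
{"method": "carry_out", "body": {"deltas": "0 0 0 0 0 0 -0.38; 0 0 0 0 0 0 -0.38; 0 0 0 0 0 0 -0.38; 0 0 0 0 0 0 -0.38; 0 0 0 0 0 0 -0.38"}}

```text
time: 2.25
position: [0.513, 0.3562, 0.1238]
ee_rot: [-0.424, 0.424, 0.566, -0.565]
force: [-0.7, 0.2, 0.2]
opening: 0.692
```

```bash
python3 go.py .516 .3535 .015 106.5
python3 - <<'E'
from h import *
p,d=snapshot("top");cv2.imwrite("pics/t1.png",cv2.resize(p[200:320,110:260],None,fx=5,fy=5))
p,d=snapshot("side");cv2.imwrite("pics/s1.png",cv2.resize(p[80:230,170:320],None,fx=4,fy=4))
E
```

```text
t 2.25 pos [0.513  0.3562 0.1238] F [-0.7  0.2  0.2] open 0.692 q [ 0.48  0.3   1.62  0.    1.22 -1.37]
target [0.516  0.3535 0.015 ] D mm [ -3.5 108.8  -2. ] rot [ 0.07 -0.19  0.03]
b lane s,y,z mm [ 34.9 460.9  35. ]
c lane s,y,z mm [ 34.9 544.9  35. ]
```

View pics/s1.png

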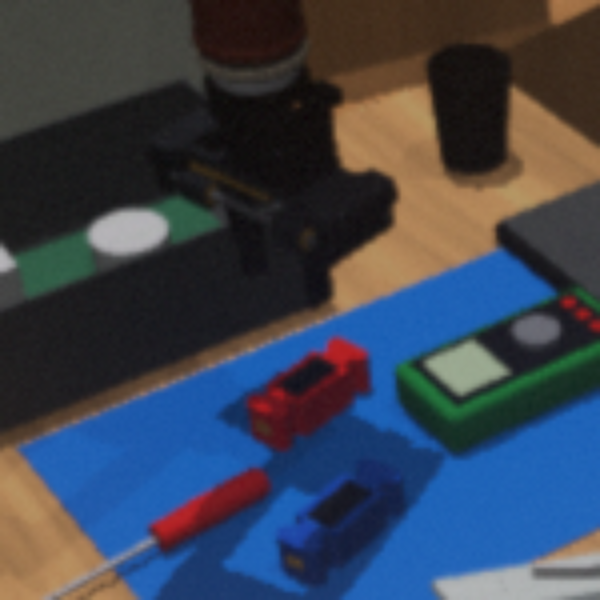

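Run:
```python
from h import *
d=np.load("top0.npy");C=cloud("top",d)
for r in(220,240,260,280):
    print([tuple(C[r,c].round(3).tolist()) for c in range(94,122,3)])
```

```text
[(0.576, 0.482, 0.095), (0.577, 0.48, 0.084), (0.579, 0.481, 0.064), (0.581, 0.481, 0.049), (0.583, 0.482, 0.029), (0.585, 0.482, 0.01), (0.587, 0.479, -0.0), (0.587, 0.471, -0.001), (0.587, 0.463, 0.001), (0.587, 0.453, 0.004)]
[(0.527, 0.48, 0.093), (0.528, 0.48, 0.077), (0.529, 0.481, 0.06), (0.53, 0.482, 0.04), (0.531, 0.481, 0.025), (0.533, 0.482, 0.006), (0.533, 0.475, 0.003), (0.533, 0.467, 0.004), (0.534, 0.46, 0.001), (0.534, 0.453, -0.001)]
[(0.478, 0.481, 0.085), (0.478, 0.481, 0.071), (0.479, 0.482, 0.051), (0.479, 0.482, 0.036), (0.48, 0.48, 0.023), (0.48, 0.482, -0.001), (0.48, 0.472, 0.004), (0.481, 0.466, -0.0), (0.481, 0.459, -0.002), (0.481, 0.45, 0.001)]
[(0.429, 0.48, 0.082), (0.428, 0.481, 0.065), (0.428, 0.482, 0.045), (0.428, 0.481, 0.032), (0.428, 0.481, 0.014), (0.428, 0.481, -0.003), (0.455, -0.064, 1.247), (0.428, 0.464, 0.0), (0.428, 0.456, -0.0), (0.428, 0.448, 0.001)]
```

View pics/t1.png

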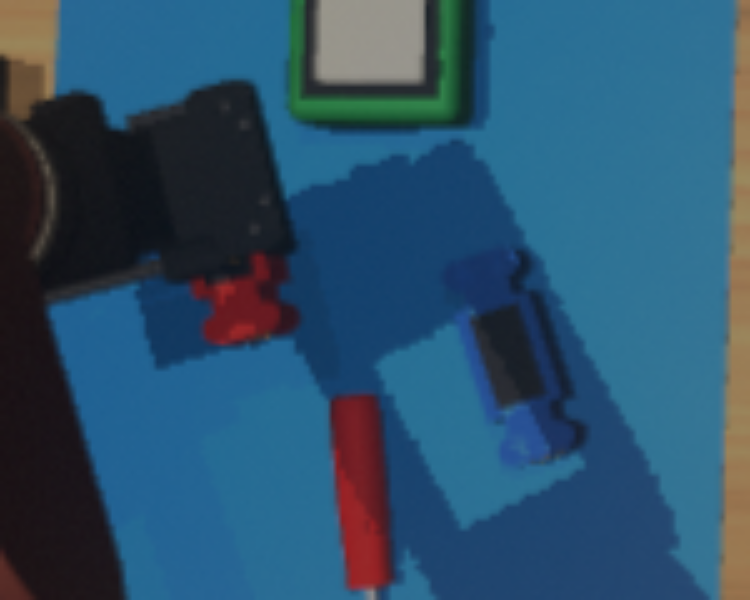

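The tray wall at y=0.48 leaves room, so I'll descend onto the red pack.

Emit:
{"method": "carry_out", "body": {"deltas": "-1 20 -1 0 0 0 -0.38; -2 40 -2 0 0 0 -0.38; -3.5 60 -2 0 0 0 -0.38; -3.5 80 -2 0 0 0 -0.38; -3.5 95 -2 0 0 0 -0.38"}}

```text
time: 2.77
position: [0.5154, 0.3524, 0.0265]
ee_rot: [0.424, -0.424, -0.565, 0.566]
force: [0.3, 0.3, 0.3]
opening: 0.692
```

```bash
python3 go.py .516 .3535 .015 106.5
```

```text
t 2.77 pos [0.5154 0.3524 0.0265] F [0.3 0.3 0.3] open 0.692 q [ 0.47  0.43  1.66  0.    1.05 -1.38]
target [0.516  0.3535 0.015 ] D mm [ 0.9 11.5 -0.9] rot [-0.05 -0.22 -0.01]
b lane s,y,z mm [ 62.8 457.4 -58.3]
c lane s,y,z mm [ 62.8 541.4 -58.2]
```

Emit:
{"method": "carry_out", "body": {"deltas": "0.5 6 -0.5 0 0 0 -0.38; 0.5 11.5 -0.5 0 0 0 -0.38; 0.5 11.5 -0.5 0 0 0 -0.38; 0.5 11.5 -0.5 0 0 0 0.2; 0.5 11.5 -0.5 0 0 0 0.6"}}

```text
time: 3.18
position: [0.5177, 0.3532, 0.0177]
ee_rot: [-0.424, 0.425, 0.566, -0.565]
force: [0.2, -0.6, -0.4]
opening: 0.612
```

Emit:
{"method": "carry_out", "body": {"deltas": "0 0 0 0 0 0 1; 0 0 0 0 0 0 1; 0 0 0 0 0 0 1; 0 0 0 0 0 0 1; 0 0 0 0 0 0 1"}}

```text
time: 3.6
position: [0.5174, 0.353, 0.0173]
ee_rot: [-0.424, 0.425, 0.566, -0.565]
force: [-1.0, 0.1, 5.9]
opening: 0.456
```

```bash
python3 go.py .516 .3535 .2 106.5; python3 go.py c 55 0 115
```

```text
t 3.6 pos [0.5174 0.353  0.0173] F [-1.   0.1  5.9] open 0.456 q [ 0.47  0.44  1.66  0.    1.04 -1.38]
target [0.516  0.3535 0.2   ] D mm [   1.  -182.7    1. ] rot [ 0.08 -0.28  0.02]
b lane s,y,z mm [ 67.1 458.2 -66.7]
c lane s,y,z mm [ 67.1 542.2 -66.7]
t 3.6 pos [0.5174 0.353  0.0173] F [-1.   0.1  5.9] open 0.456 q [ 0.47  0.44  1.66  0.    1.04 -1.38]
target [ 0.494  -0.1899  0.1958] D mm [-514.6 -179.   173.9] rot [14.88 22.3  -2.9 ]
b lane s,y,z mm [ 67.1 458.2 -66.7]
c lane s,y,z mm [ 67.1 542.2 -66.7]
```

Emit:
{"method": "carry_out", "body": {"deltas": "0 -15 0 0 0 0 1; 0 -45 0 0 0 0 1; 0 -80 0 0 0 0 1; 0 -120 0 0 0 0 1; 0 -155 0 0 0 0 1"}}

```text
time: 4.02
position: [0.5161, 0.3521, 0.172]
ee_rot: [0.425, -0.424, -0.565, 0.566]
force: [0.1, 0.6, -2.2]
opening: 0.458
```

```bash
python3 go.py c 50 0 120
```

```text
t 4.02 pos [0.5161 0.3521 0.172 ] F [ 0.1  0.6 -2.2] open 0.458 q [ 0.47  0.26  1.58 -0.    1.31 -1.38]
target [ 0.4905 -0.1895  0.202 ] D mm [-512.9  -29.4  175.8] rot [14.7  22.27 -2.98]
b lane s,y,z mm [ 25.8 457.2  82.5]
c lane s,y,z mm [ 25.8 541.2  82.5]
```

Emit:
{"method": "carry_out", "body": {"deltas": "-25 -4 9 1 1.5 -0.2 1; -59 -8 20 2 3 -0.4 1; -93 -12 32 3 4.5 -0.6 1; -127 -16 44 4 6 -0.8 1; -161 -20 55 5 7.5 -1 1"}}

```text
time: 4.43
position: [0.5078, 0.1811, 0.1905]
ee_rot: [0.484, -0.436, -0.514, 0.557]
force: [1.0, 0.8, -3.3]
opening: 0.456
```

```bash
python3 go.py c 50 0 120
```

```text
t 4.43 pos [0.5078 0.1811 0.1905] F [ 1.   0.8 -3.3] open 0.456 q [ 0.19  0.11  1.71  0.01  1.41 -1.54]
target [ 0.4905 -0.1895  0.202 ] D mm [-363.6   -9.1   73.9] rot [ 9.66 14.75 -1.96]
b lane s,y,z mm [ 30.9 286.2 103. ]
c lane s,y,z mm [ 30.9 370.2 103. ]
```

Emit:
{"method": "carry_out", "body": {"deltas": "-36 -2 7 1 1.5 -0.2 1; -72 -4 15 2 3 -0.4 1; -108 -6 22 3 4.5 -0.6 1; -144 -8 29 4 6 -0.8 1; -180 -9 37 5 7.5 -1 1"}}

```text
time: 4.85
position: [0.4998, -0.0025, 0.2009]
ee_rot: [0.54, -0.446, -0.461, 0.545]
force: [1.4, 0.5, -2.4]
opening: 0.457
```

```bash
python3 go.py c 50 0 120
```

```text
t 4.85 pos [ 0.4998 -0.0025  0.2009] F [ 1.4  0.5 -2.4] open 0.457 q [-0.15  0.09  1.73 -0.02  1.51 -1.74]
target [ 0.4905 -0.1895  0.202 ] D mm [-186.7   -1.    13.1] rot [ 4.71  7.21 -0.92]
b lane s,y,z mm [ 39.7 102.9 116.1]
c lane s,y,z mm [ 39.7 186.8 116.1]
```

Emit:
{"method": "carry_out", "body": {"deltas": "-38 0 3 1 1.5 -0.2 1; -76 0 6 2 3 -0.4 1; -114 -1 9 3 4.5 -0.6 1; -152 -1 11 4 6 -0.8 1; -183 -1 13 4.7 7.2 -0.9 1"}}

```text
time: 5.27
position: [0.4906, -0.1867, 0.2016]
ee_rot: [0.591, -0.453, -0.406, 0.53]
force: [0.2, -0.4, -2.4]
opening: 0.458
```

Emit:
{"method": "carry_out", "body": {"deltas": "0 0 0 0 0 0 1; 0 0 0 0 0 0 1; 0 0 0 0 0 0 1; 0 0 0 0 0 0 1; 0 0 0 0 0 0 1"}}

```text
time: 5.68
position: [0.4915, -0.1827, 0.2024]
ee_rot: [0.589, -0.453, -0.408, 0.53]
force: [-0.4, 0.5, -2.2]
opening: 0.457
```

```bash
python3 go.py c 50 0 60
python3 - <<'E'
from h import *
p,d=snapshot("top");cv2.imwrite("pics/t2.png",cv2.resize(p[150:320,260:420],None,fx=4,fy=4))
p,d=snapshot("side");cv2.imwrite("pics/s2.png",cv2.resize(p[130:330,240:450],None,fx=3.5,fy=3))
E
```

```text
t 5.68 pos [ 0.4915 -0.1827  0.2024] F [-0.4  0.5 -2.2] open 0.457 q [-0.45  0.21  1.6  -0.09  1.58 -1.91]
target [ 0.4751 -0.1878  0.144 ] D mm [-6.8 60.5  0.3] rot [ 0.09  0.2  -0.04]
b lane s,y,z mm [ 50.1 -77.2 120.5]
c lane s,y,z mm [ 50.1   6.8 120.5]
```

View pics/s2.png

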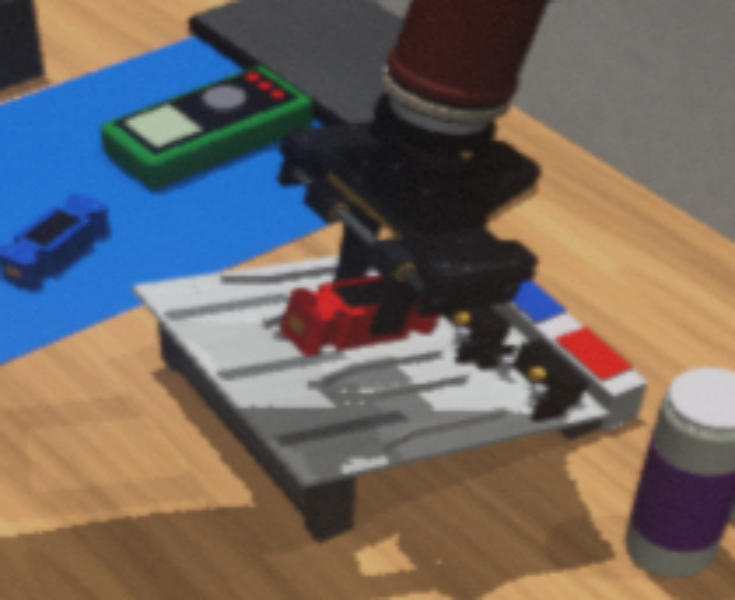

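View pics/t2.png

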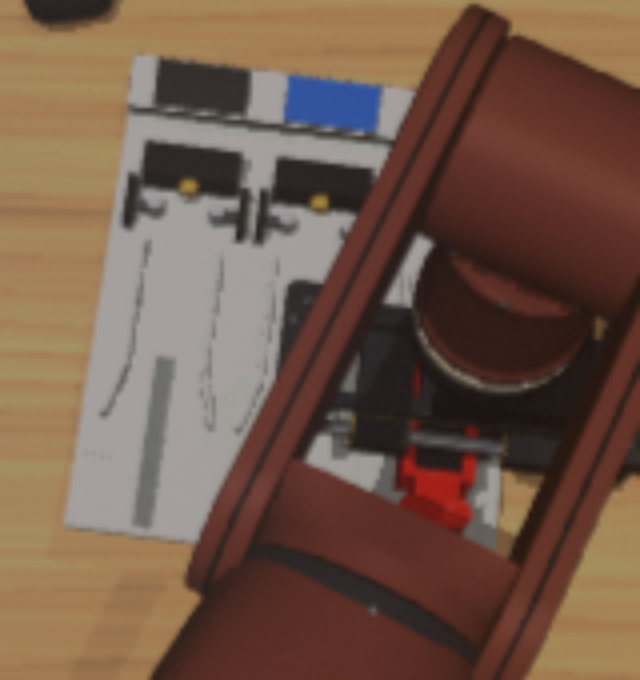

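Emit:
{"method": "carry_out", "body": {"deltas": "-2 15 0 0 0 0 1; -4 30 0 0 0 0 1; -6 50 0 0 0 0 1; -6.5 65 0 0 0 0 1; -6.5 75 0 0 0 0 1"}}

```text
time: 6.2
position: [0.4706, -0.1875, 0.1285]
ee_rot: [0.59, -0.452, -0.407, 0.53]
force: [0.1, -0.1, -3.2]
opening: 0.458
```

Emit:
{"method": "carry_out", "body": {"deltas": "0 5 0 0 0 0 1; 0 10 0 0 0 0 1; 0 10 0 0 0 0 1; 0 10 0 0 0 0 1; 0 10 0 0 0 0 1"}}

```text
time: 6.62
position: [0.4699, -0.1885, 0.1214]
ee_rot: [0.589, -0.454, -0.408, 0.53]
force: [-0.2, 0.1, -2.6]
opening: 0.453
```

```bash
python3 go.py c 50 0 18
python3 - <<'E'
from h import *
p,d=snapshot("side");cv2.imwrite("pics/s3.png",cv2.resize(p[180:310,270:430],None,fx=5,fy=4.6))
C=cloud("side",d)
from go import *
# red pack points in lane c frame
hsv=cv2.cvtColor(p,cv2.COLOR_BGR2HSV);m=((hsv[...,0]<8)|(hsv[...,0]>172))&(hsv[...,1]>150)&(hsv[...,2]>60)
m[:, :270]=0
V=(C-O['c']);s=V@dn;y=V@Yl;z=V@N
k=m&(s>-40)&(s<150)&(abs(y)<40)&(z>-5)&(z<70)
print(k.sum(),[np.percentile(a[k],[2,50,98]).round(4).tolist() for a in(s,y,z)])
E
```

```text
t 6.62 pos [ 0.4699 -0.1885  0.1214] F [-0.2  0.1 -2.6] open 0.453 q [-0.47  0.24  1.72 -0.09  1.42 -1.91]
target [ 0.4642 -0.1866  0.1034] D mm [ 1.3 18.8  1. ] rot [ 0.2   0.09 -0.08]
b lane s,y,z mm [ 50.9 -85.3  36.8]
c lane s,y,z mm [51.  -1.3 36.8]
1679 [[-0.1868, -0.0046, 0.299], [-0.359, 0.0182, 0.466], [-0.0529, 0.4214, 0.4704]]
```

View pics/s3.png

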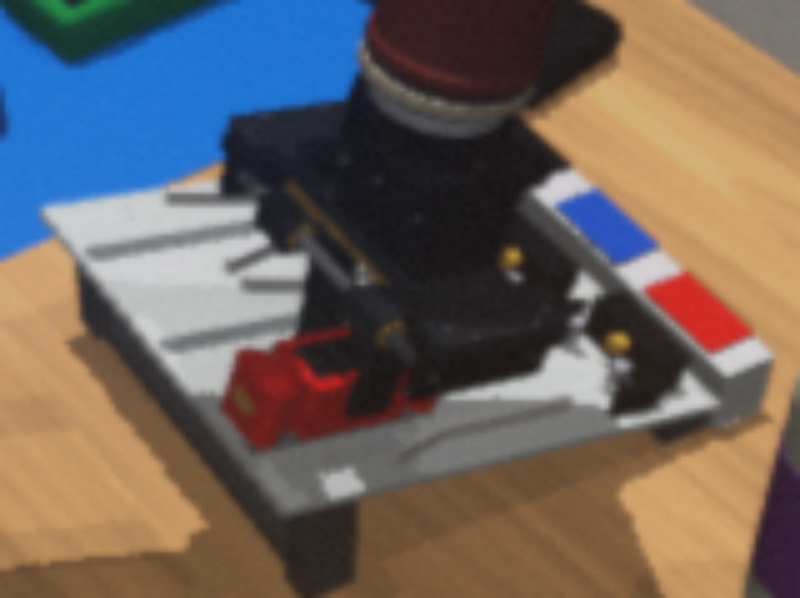

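Emit:
{"method": "carry_out", "body": {"deltas": "0.5 4 0 0 0 0 1; 1 8 0 0 0 0 1; 1 12 1 0 0 0 1; 1 14 1 0 0 0 1; 1 14 1 0 0 0 1"}}

```text
time: 7.08
position: [0.4639, -0.1864, 0.1063]
ee_rot: [0.59, -0.453, -0.407, 0.53]
force: [-0.0, 0.4, -3.1]
opening: 0.453
```

```bash
cat > lanepts.py <<'E'
from go import *
def pts(cam,lane,col,p=None,d=None):
    if p is None:p,d=snapshot(cam)
    C=cloud(cam,d);hsv=cv2.cvtColor(p,cv2.COLOR_BGR2HSV)
    m=(((hsv[...,0]<8)|(hsv[...,0]>172)) if col=="red" else ((hsv[...,0]>105)&(hsv[...,0]<130)))&(hsv[...,1]>130)&(hsv[...,2]>50)
    V=(C-O[lane])*1000;s=V@dn;y=V@Yl;z=V@N
    k=m&(s>-40)&(s<260)&(abs(y)<40)&(z>-5)&(z<70)
    print(cam,k.sum(),"s,y,z pct2,50,98",[np.percentile(a[k],[1,50,99]).round(1).tolist() for a in(s,y,z)])
    t=k&(z>31);print(" top:",t.sum(),"s",np.percentile(s[t],[1,99]).round(1),"y",np.percentile(y[t],[1,99]).round(1),"slope y/s",np.polyfit(s[t],y[t],1)[0].round(3))
    return p,d
E
python3 go.py c 50 0 17;python3 -c "
from lanepts import *
pts('side','c','red')"
```

```text
t 7.08 pos [ 0.4639 -0.1864  0.1063] F [-0.   0.4 -3.1] open 0.453 q [-0.48  0.25  1.74 -0.09  1.39 -1.91]
target [ 0.464  -0.1866  0.1025] D mm [-0.1  3.6 -1.1] rot [ 0.01  0.09 -0.  ]
b lane s,y,z mm [ 48.9 -83.9  20.6]
c lane s,y,z mm [48.9  0.1 20.6]
side 448 s,y,z pct2,50,98 [[-8.9, 16.1, 73.4], [-29.9, -13.9, 18.8], [4.6, 32.1, 42.5]]
 top: 232 s [-8.4 58. ] y [-23.4  19.8] slope y/s 0.087
```

Emit:
{"method": "carry_out", "body": {"deltas": "0 1 -1 0 0 0 1; 0 2 -1 0 0 0 1; 0 2.5 -1 0 0 0 1; 0 2.5 -1 0 0 0 1; 0 2.5 -1 0 0 0 1"}}

```text
time: 7.55
position: [0.465, -0.1868, 0.1045]
ee_rot: [0.59, -0.453, -0.407, 0.53]
force: [0.9, -0.1, -2.5]
opening: 0.461
```

Emit:
{"method": "carry_out", "body": {"deltas": "0 0.5 0 0 0 0 1; 0 1 0 0 0 0 1; 0 1.5 0 0 0 0 1; 0 1.5 0 0 0 0 1; 0 1.5 0 0 0 0 1"}}

```text
time: 7.97
position: [0.4645, -0.1867, 0.103]
ee_rot: [0.59, -0.453, -0.407, 0.53]
force: [0.3, -1.0, -3.3]
opening: 0.454
```

```bash
python3 go.py c 50 0 17
```

```text
t 7.97 pos [ 0.4645 -0.1867  0.103 ] F [ 0.3 -1.  -3.3] open 0.454 q [-0.48  0.26  1.74 -0.09  1.39 -1.91]
target [ 0.464  -0.1866  0.1025] D mm [0.1 0.6 0.4] rot [ 0.1   0.09 -0.04]
b lane s,y,z mm [ 50.4 -84.1  17.6]
c lane s,y,z mm [50.4 -0.1 17.6]
```

Emit:
{"method": "carry_out", "body": {"deltas": "0 0.5 0 0 0 0 1; 0 1 0 0 0 0 1; 0 1.5 0 0 0 0 1; 0 1.5 0 0 0 0 1; 0 1.5 0 0 0 0 1"}}

```text
time: 8.38
position: [0.4646, -0.1868, 0.1028]
ee_rot: [0.589, -0.454, -0.407, 0.53]
force: [-0.7, 1.7, 6.3]
opening: 0.46
```

```bash
python3 go.py c 50 0 17
```

```text
t 8.38 pos [ 0.4646 -0.1868  0.1028] F [-0.7  1.7  6.3] open 0.46 q [-0.48  0.26  1.74 -0.09  1.39 -1.91]
target [ 0.464  -0.1866  0.1025] D mm [0.1 0.4 0.5] rot [ 0.14  0.08 -0.05]
b lane s,y,z mm [ 50.5 -84.1  17.4]
c lane s,y,z mm [50.5 -0.1 17.4]
```

Contact with the deck, so I'll release it.

Emit:
{"method": "carry_out", "body": {"deltas": "0 -0.5 0 0 0 0 1; 0 -0.5 0 0 0 0 0.0; 0 -0.5 0 0 0 0 -0.3; 0 -0.5 0 0 0 0 -0.38; 0 -0.5 0 0 0 0 -0.38"}}

```text
time: 8.8
position: [0.4643, -0.1868, 0.1019]
ee_rot: [0.59, -0.453, -0.407, 0.53]
force: [0.2, 0.5, 0.3]
opening: 0.631
```

Emit:
{"method": "carry_out", "body": {"deltas": "0 0 0 0 0 0 -0.38; 0 -10 0 0 0 0 -0.38; 0 -25 0 0 0 0 -0.38; 0 -40 0 0 0 0 -0.38; 0 -55 0 0 0 0 -0.38"}}

```text
time: 9.22
position: [0.4787, -0.1883, 0.1565]
ee_rot: [0.59, -0.453, -0.407, 0.53]
force: [0.2, -0.3, -0.0]
opening: 0.689
```

```bash
python3 go.py c -25 0 72;python3 -c "
from lanepts import *
p,d=pts('side','c','red');cv2.imwrite('pics/s4.png',cv2.resize(p[180:310,270:430],None,fx=5,fy=4.6))"
```

```text
t 9.22 pos [ 0.4787 -0.1883  0.1565] F [ 0.2 -0.3 -0. ] open 0.689 q [-0.47  0.23  1.67 -0.09  1.49 -1.91]
target [ 0.4061 -0.1803  0.175 ] D mm [ 0.2  0.9 75.4] rot [ 0.12  0.08 -0.04]
b lane s,y,z mm [ 50.3 -84.1  73. ]
c lane s,y,z mm [50.4 -0.1 73. ]
side 638 s,y,z pct2,50,98 [[-7.1, 28.4, 98.6], [-23.3, -15.9, 17.1], [1.7, 30.1, 39.3]]
 top: 308 s [ -6.2 101.9] y [-23.2  17.9] slope y/s -0.072
```

View pics/s4.png

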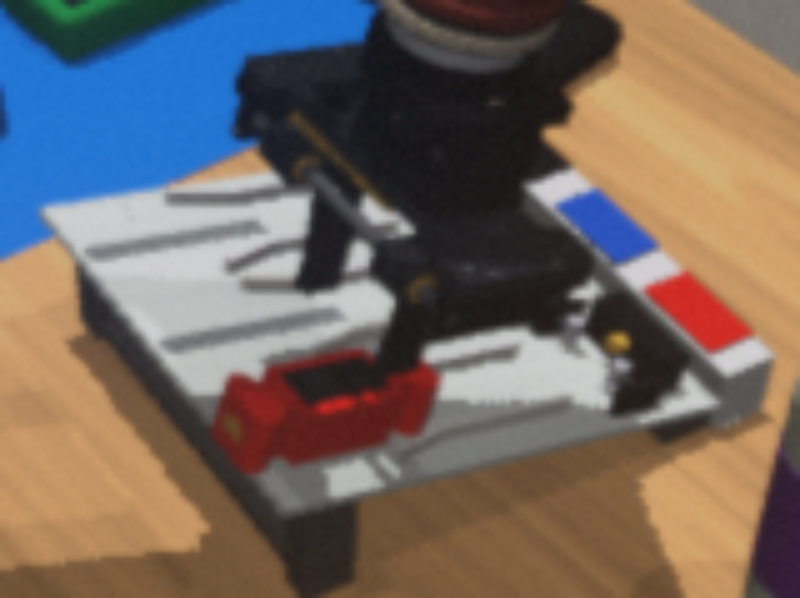

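Emit:
{"method": "carry_out", "body": {"deltas": "0 0 15 0 0 0 0.2; 0 0 40 0 0 0 1; 0 0 65 0 0 0 1; 0 0 82 0 0 0 1; 0 0 82 0 0 0 1"}}

```text
time: 9.68
position: [0.3979, -0.1796, 0.1772]
ee_rot: [0.59, -0.454, -0.407, 0.53]
force: [-0.0, -0.3, -0.1]
opening: 0.396
```

Emit:
{"method": "carry_out", "body": {"deltas": "0 10 0 0 0 0 1; 0 25 0 0 0 0 1; 0 40 0 0 0 0 1; 0 55 0 0 0 0 1; 0 55 0 0 0 0 1"}}

```text
time: 10.1
position: [0.3837, -0.1771, 0.1195]
ee_rot: [0.591, -0.451, -0.407, 0.53]
force: [0.6, -0.0, -0.2]
opening: 0.043
```

```bash
python3 go.py c -15 0 15;python3 -c "
from lanepts import *
p,d=pts('top','c','red');cv2.imwrite('pics/t5.png',cv2.resize(p[150:320,260:420],None,fx=4,fy=3.5))
p,d=pts('side','c','red');cv2.imwrite('pics/s5.png',cv2.resize(p[180:310,270:430],None,fx=5,fy=4.6))"
```

```text
t 10.1 pos [ 0.3837 -0.1771  0.1195] F [ 0.6 -0.  -0.2] open 0.043 q [-0.53  0.06  1.93 -0.11  1.39 -1.96]
target [ 0.4011 -0.1798  0.1174] D mm [ -0.9  -2.5 -17.5] rot [-0.19  0.13  0.11]
b lane s,y,z mm [-32.5 -83.2  12.5]
c lane s,y,z mm [-32.5   0.8  12.5]Traceback (most recent call last):
  File "<string>", line 3, in <module>
    p,d=pts('top','c','red');cv2.imwrite('pics/t5.png',cv2.resize(p[150:320,260:420],None,fx=4,fy=3.5))
        ~~~^^^^^^^^^^^^^^^^^
  File "lanepts.py", line 8, in pts
    print(cam,k.sum(),"s,y,z pct2,50,98",[np.percentile(a[k],[1,50,99]).round(1).tolist() for a in(s,y,z)])
                                          ~~~~~~~~~~~~~^^^^^^^^^^^^^^^^
    return _quantile_unchecked(
        a, q, axis, out, overwrite_input, method, keepdims, weights)
    return _ureduce(a,
                    func=_quantile_ureduce_func,
    ...<5 lines>...
                    overwrite_input=overwrite_input,
                    method=method)
    r = func(a, **kwargs)
    result = _quantile(arr,
                       quantiles=q,
    ...<2 lines>...
                       out=out,
                       weights=wgt)
    slices_having_nans = np.isnan(arr[-1, ...])
                                  ~~~^^^^^^^^^
IndexError: index -1 is out of bounds for axis 0 with size 0
```

Emit:
{"method": "carry_out", "body": {"deltas": "-0.5 -2 -5 0 0 0 1; -0.5 -2 -10 0 0 0 1; -0.5 -2 -14 0 0 0 1; -0.5 -2 -18 0 0 0 1; -0.5 -2 -22 0 0 0 1"}}

```text
time: 10.57
position: [0.4079, -0.1814, 0.1198]
ee_rot: [0.589, -0.454, -0.407, 0.53]
force: [-0.8, 0.2, 0.6]
opening: 0.009
```

Emit:
{"method": "carry_out", "body": {"deltas": "0 0 -4 0 0 0 1; 0 0 -8 0 0 0 1; 0 0 -12 0 0 0 1; 0 0 -16 0 0 0 1; 0 0 -20 0 0 0 1"}}

```text
time: 10.98
position: [0.4267, -0.1832, 0.1142]
ee_rot: [0.59, -0.453, -0.407, 0.53]
force: [-1.6, 0.3, 1.4]
opening: 0.002
```

```bash
python3 go.py c 60 0 15;python3 -c "
from lanepts import *
p,d=pts('side','c','red');cv2.imwrite('pics/s6.png',cv2.resize(p[180:310,270:430],None,fx=5,fy=4.6))"
```

```text
t 10.98 pos [ 0.4267 -0.1832  0.1142] F [-1.6  0.3  1.4] open 0.002 q [-0.5   0.16  1.83 -0.1   1.39 -1.94]
target [ 0.4731 -0.1876  0.098 ] D mm [  0.6   3.7 -49.2] rot [ 0.1   0.09 -0.04]
b lane s,y,z mm [ 10.8 -84.6  18.6]
c lane s,y,z mm [10.8 -0.6 18.6]
side 130 s,y,z pct2,50,98 [[15.8, 24.8, 95.8], [-23.6, -17.7, 8.4], [1.9, 17.5, 58.8]]
 top: 38 s [18.5 48.2] y [-23.3  10.3] slope y/s 0.825
```

View pics/s6.png

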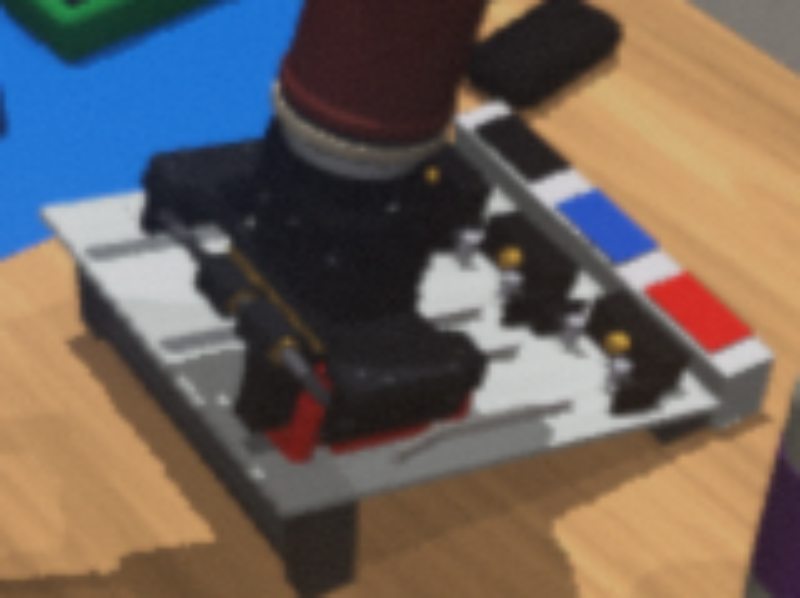

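Emit:
{"method": "carry_out", "body": {"deltas": "0.3 1 -4 0 0 0 1; 0.6 2 -8 0 0 0 1; 0.6 3 -12 0 0 0 1; 0.6 3 -16 0 0 0 1; 0.6 3 -20 0 0 0 1"}}

```text
time: 11.45
position: [0.4451, -0.1845, 0.1058]
ee_rot: [0.59, -0.453, -0.407, 0.53]
force: [-1.3, -0.5, -0.6]
opening: 0.004
```

Emit:
{"method": "carry_out", "body": {"deltas": "0 0 -4 0 0 0 1; 0 0 -8 0 0 0 1; 0 0 -12 0 0 0 1; 0 0 -16 0 0 0 1; 0 0 -20 0 0 0 1"}}

```text
time: 11.87
position: [0.4645, -0.1866, 0.101]
ee_rot: [0.59, -0.453, -0.407, 0.53]
force: [-0.7, 0.9, -0.9]
opening: 0.002
```

```bash
python3 go.py c 70 0 15;python3 -c "
from lanepts import *
p,d=pts('side','c','red');cv2.imwrite('pics/s7.png',cv2.resize(p[180:310,270:430],None,fx=5,fy=4.6))"
```

```text
t 11.87 pos [ 0.4645 -0.1866  0.101 ] F [-0.7  0.9 -0.9] open 0.002 q [-0.48  0.26  1.74 -0.09  1.38 -1.91]
target [ 0.4827 -0.1886  0.0954] D mm [ -0.    0.7 -19.1] rot [ 0.11  0.09 -0.04]
b lane s,y,z mm [ 50.8 -84.   15.7]
c lane s,y,z mm [50.9  0.  15.7]
side 107 s,y,z pct2,50,98 [[55.3, 64.1, 88.8], [-22.5, -15.6, 6.6], [2.2, 22.7, 41.3]]
 top: 36 s [57.5 89.2] y [-21.1   8. ] slope y/s 0.686
```

View pics/s7.png

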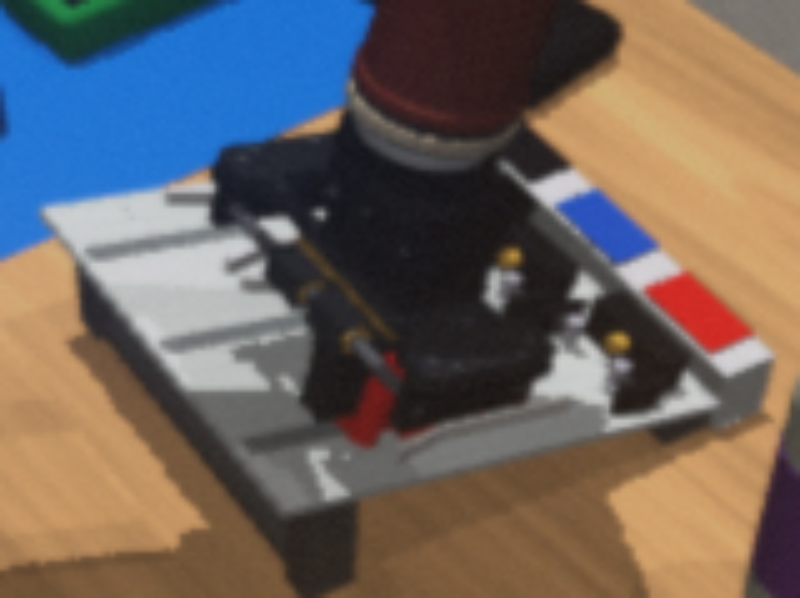

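Run:
```python
from go import *
for cam in("top","side"):
  p=cv2.imread(f"pics/{cam}0.png");C=cloud(cam,np.load(f"{cam}0.npy"))
  for l in"bc":
    V=(C-O[l])*1000;s=V@dn;y=V@Yl;z=V@N
    g=p.max(2)<60
    k=g&(abs(y)<28)&(abs(y)>7)&(z>22)&(z<32)&(s>190)&(s<280)
    f=g&(abs(y)<22)&(abs(y)>7)&(z>6)&(z<24)&(s>200)&(s<260)
    pin=(p[...,2]>p[...,0]*1.0+50)&(abs(y)<12)&(s>190)&(s<250)&(z>0)
    print(cam,l,"top face",k.sum(),np.percentile(s[k],[2,50,98]).round(1),"front",f.sum(),np.percentile(s[f],[5,25,50,75]).round(1) if f.sum() else 0,"pin",pin.sum(),np.percentile(s[pin],[2,50,98]).round(1) if pin.sum() else 0)
```

```text
top b top face 137 [228.  237.2 248.7] front 34 [227.4 228.3 229.1 230. ] pin 12 [220.7 225.9 228.6]
top c top face 140 [239.7 250.6 262. ] front 32 [239.9 240.5 241.2 241.7] pin 12 [232.8 237.1 240.5]
side b top face 84 [226.9 236.  249. ] front 37 [225.5 227.8 228.6 229.7] pin 11 [220.9 223.1 227.8]
side c top face 99 [239.1 247.9 261.7] front 39 [238.6 239.6 240.8 241.6] pin 14 [231.1 236.9 242.4]
```

Emit:
{"method": "carry_out", "body": {"deltas": "0 0 -4 0 0 0 1; 0 0 -8 0 0 0 1; 0 0 -12 0 0 0 1; 0 0 -16 0 0 0 1; 0 0 -20 0 0 0 1"}}

```text
time: 12.33
position: [0.4837, -0.1887, 0.0959]
ee_rot: [0.59, -0.453, -0.407, 0.53]
force: [-0.7, 0.2, -0.0]
opening: 0.008
```

Emit:
{"method": "carry_out", "body": {"deltas": "0 0 -4 0 0 0 1; 0 0 -8 0 0 0 1; 0 0 -12 0 0 0 1; 0 0 -16 0 0 0 1; 0 0 -20 0 0 0 1"}}

```text
time: 12.75
position: [0.5029, -0.1908, 0.0907]
ee_rot: [0.59, -0.453, -0.407, 0.53]
force: [-0.7, -0.1, 1.0]
opening: 0.006
```

```bash
python3 go.py c 110 0 15
```

```text
t 12.75 pos [ 0.5029 -0.1908  0.0907] F [-0.7 -0.1  1. ] open 0.006 q [-0.45  0.35  1.65 -0.09  1.39 -1.89]
target [ 0.5211 -0.1928  0.085 ] D mm [ -0.1   0.8 -19.1] rot [ 0.11  0.09 -0.04]
b lane s,y,z mm [ 90.8 -83.9  15.8]
c lane s,y,z mm [90.9  0.1 15.8]
```

Now slower, 2 mm/row.

Emit:
{"method": "carry_out", "body": {"deltas": "0 0 -2 0 0 0 1; 0 0 -4 0 0 0 1; 0 0 -6 0 0 0 1; 0 0 -8 0 0 0 1; 0 0 -10 0 0 0 1"}}

```text
time: 13.17
position: [0.5121, -0.1918, 0.0882]
ee_rot: [0.59, -0.453, -0.407, 0.53]
force: [-4.2, -0.8, 2.1]
opening: 0.008
```

Emit:
{"method": "carry_out", "body": {"deltas": "0 0 -2 0 0 0 1; 0 0 -4 0 0 0 1; 0 0 -6 0 0 0 1; 0 0 -8 0 0 0 1; 0 0 -10 0 0 0 1"}}

```text
time: 13.58
position: [0.5222, -0.1928, 0.0855]
ee_rot: [0.589, -0.454, -0.408, 0.53]
force: [-1.1, -0.2, -0.2]
opening: 0.004
```

Emit:
{"method": "carry_out", "body": {"deltas": "0 0 -1 0 0 0 1; 0 0 -2 0 0 0 1; 0 0 -3 0 0 0 1; 0 0 -4 0 0 0 1; 0 0 -5 0 0 0 1"}}

```text
time: 14.0
position: [0.5268, -0.1933, 0.0843]
ee_rot: [0.589, -0.454, -0.407, 0.53]
force: [-0.0, -0.4, -0.6]
opening: 0.004
```

```bash
python3 go.py c 120 0 15;python3 -c "
from lanepts import *
p,d=pts('side','c','red');cv2.imwrite('pics/s8.png',cv2.resize(p[180:310,290:450],None,fx=5,fy=4.6))"
```

```text
t 14.0 pos [ 0.5268 -0.1933  0.0843] F [-0.  -0.4 -0.6] open 0.004 q [-0.44  0.41  1.58 -0.09  1.39 -1.88]
target [ 0.5307 -0.1938  0.0824] D mm [-0.1  0.9 -4.3] rot [ 0.13  0.09 -0.04]
b lane s,y,z mm [115.7 -83.9  15.8]
c lane s,y,z mm [1.157e+02 1.000e-01 1.580e+01]
side 125 s,y,z pct2,50,98 [[119.8, 130.4, 189.6], [-22.7, -14.3, -3.0], [2.6, 23.0, 49.6]]
 top: 40 s [120.4 143.6] y [-21.9  -2.7] slope y/s 0.198
```

View pics/s8.png

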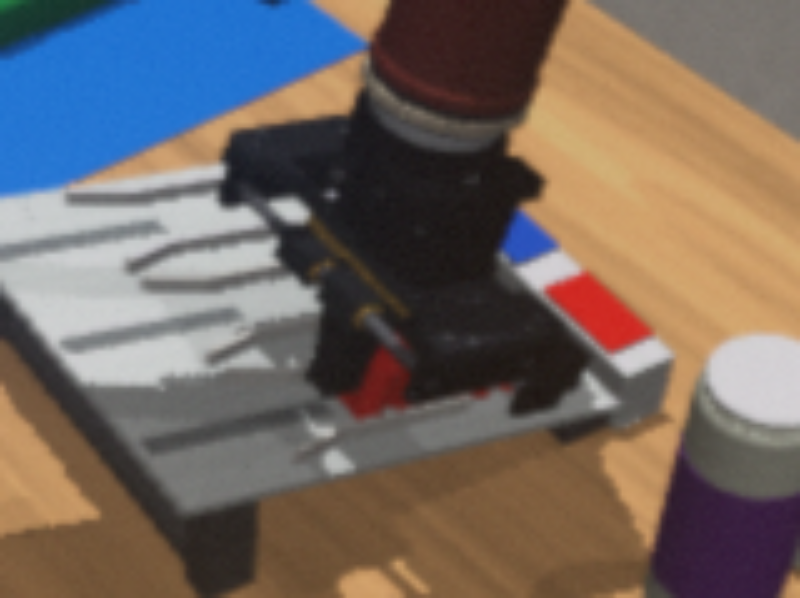

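Emit:
{"method": "carry_out", "body": {"deltas": "0 0 -1 0 0 0 1; 0 0 -2 0 0 0 1; 0 0 -3 0 0 0 1; 0 0 -4 0 0 0 1; 0 0 -5 0 0 0 1"}}

```text
time: 14.47
position: [0.5313, -0.1938, 0.0832]
ee_rot: [0.59, -0.453, -0.407, 0.53]
force: [-3.8, -0.0, 3.1]
opening: 0.006
```

Emit:
{"method": "carry_out", "body": {"deltas": "0 0 -0.6 0 0 0 1; 0 0 -1.2 0 0 0 1; 0 0 -1.8 0 0 0 1; 0 0 -2.4 0 0 0 1; 0 0 -3 0 0 0 1"}}

```text
time: 14.88
position: [0.5314, -0.1939, 0.0831]
ee_rot: [0.591, -0.451, -0.405, 0.531]
force: [-13.1, 2.3, 12.2]
opening: 0.001
```

```bash
python3 go.py c 124 0 15;python3 -c "
from lanepts import *
p,d=pts('side','c','red')"
```

```text
t 14.88 pos [ 0.5314 -0.1939  0.0831] F [-13.1   2.3  12.2] open 0.001 q [-0.44  0.43  1.56 -0.09  1.4  -1.88]
target [ 0.5345 -0.1943  0.0814] D mm [-0.   0.8 -3.5] rot [-0.3   0.08 -0.02]
b lane s,y,z mm [120.5 -84.   15.8]
c lane s,y,z mm [120.5   0.   15.8]
side 131 s,y,z pct2,50,98 [[127.4, 135.9, 186.9], [-22.8, -14.0, -1.3], [1.6, 23.7, 47.1]]
 top: 41 s [128.  150.7] y [-22.8  -1.6] slope y/s 0.27
```

Emit:
{"method": "carry_out", "body": {"deltas": "0 0 -0.5 0 0 0 1; 0 0 -1 0 0 0 1; 0 0 -1 0 0 0 1; 0 0 -1 0 0 0 1; 0 0 -1 0 0 0 1"}}

```text
time: 15.35
position: [0.5314, -0.1939, 0.0831]
ee_rot: [0.592, -0.451, -0.405, 0.532]
force: [-14.5, 1.3, 14.2]
opening: 0.006
```

```bash
python3 go.py c 124 0 15
```

```text
t 15.35 pos [ 0.5314 -0.1939  0.0831] F [-14.5   1.3  14.2] open 0.006 q [-0.44  0.43  1.56 -0.09  1.41 -1.88]
target [ 0.5345 -0.1943  0.0814] D mm [-0.   0.9 -3.5] rot [-0.42  0.07 -0.01]
b lane s,y,z mm [120.5 -84.   15.9]
c lane s,y,z mm [120.5   0.   15.9]
```

Emit:
{"method": "carry_out", "body": {"deltas": "0 0 10 0 0 0 1; 0 0 25 0 0 0 1; 0 -20 40 0 0 0 1; 0 -55 50 0 0 0 1; 0 -90 60 0 0 0 1"}}

```text
time: 15.77
position: [0.4992, -0.1899, 0.1842]
ee_rot: [0.591, -0.452, -0.407, 0.53]
force: [0.7, -0.2, -0.4]
opening: 0.006
```

```bash
python3 go.py .457 .2027 .15 109.8;python3 -c "
from lanepts import *
p,d=pts('side','c','red');cv2.imwrite('pics/s9.png',cv2.resize(p[180:310,290:450],None,fx=5,fy=4.6))
p,d=snapshot('top');cv2.imwrite('pics/t9.png',cv2.resize(p[150:320,260:420],None,fx=4,fy=3.5))
"
```

```text
t 15.77 pos [ 0.4992 -0.1899  0.1842] F [ 0.7 -0.2 -0.4] open 0.006 q [-0.45  0.25  1.59 -0.09  1.55 -1.91]
target [0.457  0.2027 0.15  ] D mm [385.8  55.2  71.9] rot [-14.78 -25.76   3.46]
b lane s,y,z mm [ 62.9 -83.5 105.1]
c lane s,y,z mm [ 63.    0.5 105.1]
side 588 s,y,z pct2,50,98 [[128.9, 170.8, 250.1], [-23.8, -12.8, 32.5], [4.2, 33.8, 39.9]]
 top: 334 s [129.8 239.5] y [-23.5  18.6] slope y/s -0.009
```

View pics/s9.png

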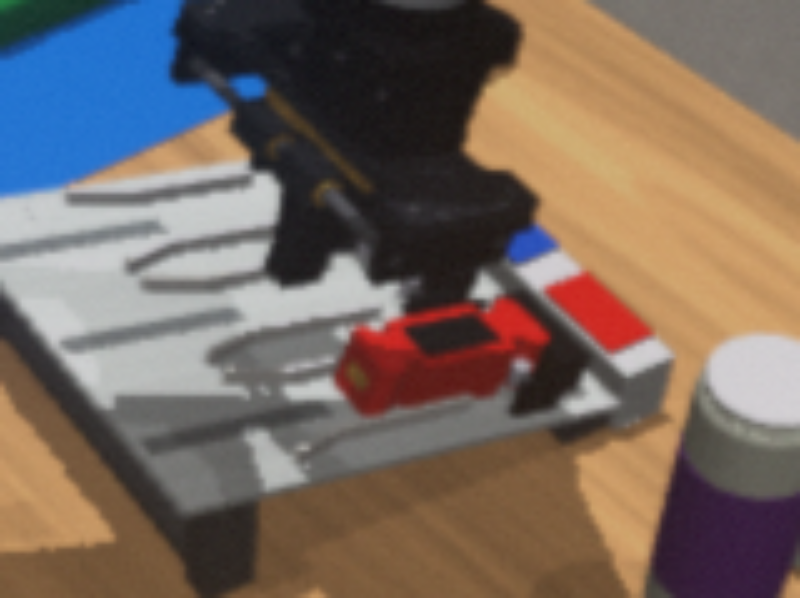

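View pics/t9.png

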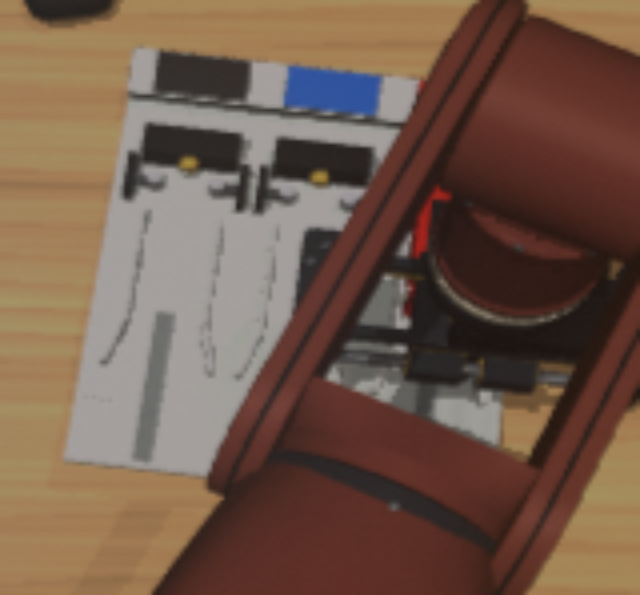

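Emit:
{"method": "carry_out", "body": {"deltas": "30 -2 6 -1.4 -2.5 0.3 1; 68 -3 13 -2.8 -5 0.6 0.5; 106 -3 20 -4.2 -7.5 0.9 -0.38; 145 -2 27 -5.6 -10 1.3 -0.38; 184 0 34 -7 -12.5 1.6 -0.38"}}

```text
time: 16.28
position: [0.4876, -0.0025, 0.1933]
ee_rot: [0.505, -0.434, -0.495, 0.558]
force: [0.2, 0.6, 0.0]
opening: 0.222
```

```bash
python3 go.py .457 .2027 .12 109.8
```

```text
t 16.28 pos [ 0.4876 -0.0025  0.1933] F [0.2 0.6 0. ] open 0.222 q [-0.15  0.03  1.8  -0.02  1.45 -1.83]
target [0.457  0.2027 0.12  ] D mm [206.2  76.7  -3.1] rot [ -7.47 -13.19   1.75]
b lane s,y,z mm [ 29.9 101.6 105.6]
c lane s,y,z mm [ 30.  185.6 105.7]
```

Emit:
{"method": "carry_out", "body": {"deltas": "38 5 -1 -1.5 -2.6 0.4 -0.38; 76 15 -2 -3 -5.2 0.7 -0.38; 114 30 -2 -4.5 -7.9 1.1 -0.38; 152 50 -3 -6 -10.5 1.4 -0.38; 189 70 -3 -7.4 -13.2 1.7 -0.38"}}

```text
time: 16.7
position: [0.4601, 0.1848, 0.1271]
ee_rot: [-0.407, 0.406, 0.579, -0.578]
force: [1.1, -0.3, 0.2]
opening: 0.599
```

Emit:
{"method": "carry_out", "body": {"deltas": "12 0 0 0 0 0 -0.38; 12 0 0 0 0 0 -0.38; 12 0 0 0 0 0 -0.38; 12 0 0 0 0 0 -0.38; 12 0 0 0 0 0 -0.38"}}

```text
time: 17.12
position: [0.4572, 0.1929, 0.128]
ee_rot: [0.408, -0.407, -0.577, 0.578]
force: [-0.7, -0.5, -0.6]
opening: 0.684
```

```bash
python3 go.py .457 .2027 .015 109.8
python3 - <<'E'
from lanepts import *
p,d=pts('top','c','red');np.save("top9.npy",d);cv2.imwrite("pics/top9.png",p);cv2.imwrite("pics/t10.png",cv2.resize(p[155:305,270:410],None,fx=4,fy=4))
C=cloud("top",d);m=np.zeros((480,640),bool);m[240:300,190:235]=1
hsv=cv2.cvtColor(p,cv2.COLOR_BGR2HSV)
m&=(C[...,2]>.028)&(C[...,2]<.045);print("blue visible",m.sum(),C[m].mean(0).round(4))
E
```

```text
t 17.12 pos [0.4572 0.1929 0.128 ] F [-0.7 -0.5 -0.6] open 0.684 q [ 0.24  0.    1.95  0.    1.19 -1.67]
target [0.457  0.2027 0.015 ] D mm [  9.2 113.   -3.4] rot [-0.13 -0.18  0.07]
b lane s,y,z mm [ -2.7 292.5  29.3]
c lane s,y,z mm [ -2.7 376.5  29.3]
top 541 s,y,z pct2,50,98 [[130.0, 175.9, 246.5], [-18.3, 2.8, 20.9], [8.3, 35.4, 40.2]]
 top: 446 s [130.7 239.9] y [-18.3  20.8] slope y/s -0.014
blue visible 137 [0.4167 0.1887 0.036 ]
```

View pics/t10.png

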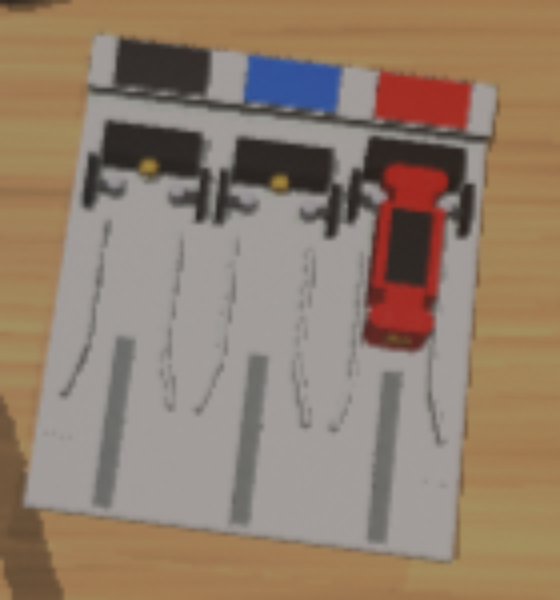

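Red is seated: s runs from 131 to 240 mm against the stop at 240.5, and the rollers are in its grooves. Now the blue pack.

Emit:
{"method": "carry_out", "body": {"deltas": "5 12 -2 0 0 0 -0.38; 9 32 -3 0 0 0 -0.38; 9 55 -3 0 0 0 -0.38; 9 78 -3 0 0 0 -0.38; 9 98 -3 0 0 0 -0.38"}}

```text
time: 17.58
position: [0.4549, 0.2029, 0.0271]
ee_rot: [0.409, -0.406, -0.577, 0.579]
force: [0.1, -0.5, -0.5]
opening: 0.686
```

```bash
python3 go.py .457 .2027 .015 109.8
```

```text
t 17.58 pos [0.4549 0.2029 0.0271] F [ 0.1 -0.5 -0.5] open 0.686 q [ 0.26  0.16  2.    0.    0.99 -1.65]
target [0.457  0.2027 0.015 ] D mm [-0.9 12.1 -1.9] rot [-0.26 -0.14  0.1 ]
b lane s,y,z mm [ 20.1 302.3 -69. ]
c lane s,y,z mm [ 20.2 386.3 -69. ]
```

Emit:
{"method": "carry_out", "body": {"deltas": "-0.5 6 -1.5 0 0 0 -0.38; -0.5 11 -1.5 0 0 0 -0.38; -0.5 11 -1.5 0 0 0 -0.38; -0.5 11 -1.5 0 0 0 0.2; -0.5 11 -1.5 0 0 0 0.6"}}

```text
time: 18.0
position: [0.458, 0.2037, 0.0194]
ee_rot: [0.408, -0.406, -0.578, 0.578]
force: [-0.4, 0.1, 0.6]
opening: 0.609
```

Emit:
{"method": "carry_out", "body": {"deltas": "0 0 0 0 0 0 1; 0 0 0 0 0 0 1; 0 0 0 0 0 0 1; 0 0 0 0 0 0 1; 0 0 0 0 0 0 1"}}

```text
time: 18.42
position: [0.4576, 0.2035, 0.0191]
ee_rot: [0.408, -0.406, -0.578, 0.579]
force: [-0.9, -1.1, 5.8]
opening: 0.457
```

```bash
python3 go.py b 50 0 120
```

```text
t 18.42 pos [0.4576 0.2035 0.0191] F [-0.9 -1.1  5.8] open 0.457 q [ 0.26  0.18  1.99  0.    0.97 -1.66]
target [ 0.4996 -0.106   0.202 ] D mm [-305.3 -183.1   65.5] rot [14.6  25.8  -3.35]
b lane s,y,z mm [ 24.8 303.2 -76.1]
c lane s,y,z mm [ 24.8 387.2 -76.1]
```

Emit:
{"method": "carry_out", "body": {"deltas": "0 -15 0 0 0 0 1; 0 -45 0 0 0 0 1; 0 -80 0 0 0 0 1; 0 -120 0 0 0 0 1; 0 -155 0 0 0 0 1"}}

```text
time: 18.83
position: [0.4565, 0.2033, 0.1743]
ee_rot: [0.409, -0.405, -0.577, 0.579]
force: [1.5, 1.2, -2.2]
opening: 0.453
```

```bash
python3 go.py b 50 0 120
```

```text
t 18.83 pos [0.4565 0.2033 0.1743] F [ 1.5  1.2 -2.2] open 0.453 q [ 0.26 -0.04  1.89  0.    1.29 -1.66]
target [ 0.4996 -0.106   0.202 ] D mm [-305.6  -28.    64. ] rot [14.42 25.79 -3.35]
b lane s,y,z mm [-16.5 302.8  73.5]
c lane s,y,z mm [-16.5 386.8  73.5]
```

Emit:
{"method": "carry_out", "body": {"deltas": "-25 -4 6 1.4 2.6 -0.3 1; -58 -8 13 2.9 5.2 -0.7 1; -92 -12 20 4.3 7.7 -1 1; -126 -16 27 5.8 10.3 -1.3 1; -158 -20 34 7.2 12.9 -1.7 1"}}

```text
time: 19.25
position: [0.4783, 0.0419, 0.1926]
ee_rot: [0.505, -0.433, -0.496, 0.559]
force: [0.4, -0.5, -3.0]
opening: 0.456
```

```bash
python3 go.py b 50 0 120
```

```text
t 19.25 pos [0.4783 0.0419 0.1926] F [ 0.4 -0.5 -3. ] open 0.456 q [-0.07  0.01  1.82 -0.01  1.45 -1.76]
target [ 0.4996 -0.106   0.202 ] D mm [-149.1  -12.3   -2.4] rot [ 7.18 12.8  -1.61]
b lane s,y,z mm [ 16.5 144.7 101.3]
c lane s,y,z mm [ 16.5 228.7 101.3]
```

Emit:
{"method": "carry_out", "body": {"deltas": "-36 -3 0 1.6 2.8 -0.4 1; -72 -6 -1 3.2 5.6 -0.7 1; -105 -9 -2 4.8 8.4 -1.1 1; -128 -11 -2 6.2 11 -1.4 1; -142 -12 -2 7.2 12.8 -1.6 1"}}

```text
time: 19.67
position: [0.499, -0.1003, 0.2015]
ee_rot: [0.591, -0.454, -0.406, 0.529]
force: [0.4, -0.2, -3.4]
opening: 0.457
```

Emit:
{"method": "carry_out", "body": {"deltas": "-1 0 0 0 0 0 1; -1 0 0 0 0 0 1; -1 0 0 0 0 0 1; -1 0 0 0 0 0 1; -1 0 0 0 0 0 1"}}

```text
time: 20.08
position: [0.4987, -0.0974, 0.2022]
ee_rot: [0.589, -0.453, -0.408, 0.53]
force: [-0.0, -0.0, -2.8]
opening: 0.456
```

```bash
python3 go.py b 50 0 40
```

```text
t 20.08 pos [ 0.4987 -0.0974  0.2022] F [-0.  -0.  -2.8] open 0.456 q [-0.31  0.18  1.64 -0.05  1.58 -1.77]
target [ 0.479  -0.1037  0.1247] D mm [-8.4 79.8 -1.6] rot [ 0.1   0.2  -0.04]
b lane s,y,z mm [ 48.2   8.4 119.8]
c lane s,y,z mm [ 48.3  92.4 119.8]
```

Emit:
{"method": "carry_out", "body": {"deltas": "-2 15 0 0 0 0 1; -4 32 -1 0 0 0 1; -6 50 -1 0 0 0 1; -8 67 -1 0 0 0 1; -8 80 -1 0 0 0 1"}}

```text
time: 20.5
position: [0.4778, -0.1036, 0.1236]
ee_rot: [0.59, -0.453, -0.407, 0.531]
force: [-0.6, 0.1, -3.3]
opening: 0.46
```

Emit:
{"method": "carry_out", "body": {"deltas": "0 4 0 0 0 0 1; 0 8 0 0 0 0 1; 0 12 0 0 0 0 1; 0 12 0 0 0 0 1; 0 12 0 0 0 0 1"}}

```text
time: 20.92
position: [0.4761, -0.1042, 0.1137]
ee_rot: [0.589, -0.454, -0.408, 0.53]
force: [1.3, 0.5, -2.5]
opening: 0.455
```

```bash
python3 go.py b 50 0 19
```

```text
t 20.92 pos [ 0.4761 -0.1042  0.1137] F [ 1.3  0.5 -2.5] open 0.455 q [-0.34  0.22  1.77 -0.06  1.41 -1.78]
target [ 0.4736 -0.1031  0.1044] D mm [0.8 9.7 0.1] rot [ 0.16  0.1  -0.05]
b lane s,y,z mm [50.1 -0.8 28.7]
c lane s,y,z mm [50.1 83.2 28.7]
```

Emit:
{"method": "carry_out", "body": {"deltas": "0.3 2 0 0 0 0 1; 0.6 4 0 0 0 0 1; 0.6 6 0 0 0 0 1; 0.6 7 0 0 0 0 1; 0.6 7 0 0 0 0 1"}}

```text
time: 21.33
position: [0.4736, -0.1033, 0.1061]
ee_rot: [0.59, -0.453, -0.407, 0.53]
force: [0.9, 0.6, -3.2]
opening: 0.459
```

Emit:
{"method": "carry_out", "body": {"deltas": "0 0.5 0 0 0 0 1; 0 1 0 0 0 0 1; 0 1.5 0 0 0 0 1; 0 1.5 0 0 0 0 1; 0 1.5 0 0 0 0 1"}}

```text
time: 21.75
position: [0.4735, -0.1033, 0.105]
ee_rot: [0.59, -0.453, -0.407, 0.53]
force: [0.4, -0.2, -3.4]
opening: 0.458
```

```bash
python3 go.py b 50 0 19
```

```text
t 21.75 pos [ 0.4735 -0.1033  0.105 ] F [ 0.4 -0.2 -3.4] open 0.458 q [-0.34  0.22  1.78 -0.06  1.39 -1.78]
target [ 0.4736 -0.1031  0.1044] D mm [ 0.2  0.5 -0.2] rot [ 0.1   0.09 -0.04]
b lane s,y,z mm [49.8 -0.2 19.5]
c lane s,y,z mm [49.8 83.8 19.5]
```

Emit:
{"method": "carry_out", "body": {"deltas": "0 0.5 0 0 0 0 1; 0 1 0 0 0 0 1; 0 1.5 0 0 0 0 1; 0 1.5 0 0 0 0 1; 0 1.5 0 0 0 0 1"}}

```text
time: 22.17
position: [0.4736, -0.1033, 0.1047]
ee_rot: [0.589, -0.454, -0.408, 0.53]
force: [-0.5, 1.1, 5.5]
opening: 0.454
```

Contact again, so I'll release, retreat and close.

Emit:
{"method": "carry_out", "body": {"deltas": "0 -0.5 0 0 0 0 1; 0 -0.5 0 0 0 0 0.0; 0 -0.5 0 0 0 0 -0.3; 0 -0.5 0 0 0 0 -0.38; 0 -0.5 0 0 0 0 -0.38"}}

```text
time: 22.58
position: [0.4731, -0.1033, 0.1038]
ee_rot: [0.59, -0.453, -0.407, 0.53]
force: [-0.7, -0.8, 0.5]
opening: 0.637
```

Emit:
{"method": "carry_out", "body": {"deltas": "0 0 0 0 0 0 -0.38; 0 -10 0 0 0 0 -0.38; 0 -25 0 0 0 0 -0.38; 0 -40 0 0 0 0 -0.38; 0 -55 0 0 0 0 -0.38"}}

```text
time: 23.0
position: [0.4876, -0.1048, 0.1583]
ee_rot: [0.59, -0.453, -0.407, 0.53]
force: [1.0, -0.9, -0.2]
opening: 0.691
```

Emit:
{"method": "carry_out", "body": {"deltas": "0 0 15 0 0 0 0.2; 0 0 40 0 0 0 1; 0 0 65 0 0 0 1; 0 0 82 0 0 0 1; 0 0 82 0 0 0 1"}}

```text
time: 23.42
position: [0.407, -0.0961, 0.1796]
ee_rot: [0.589, -0.454, -0.407, 0.53]
force: [1.0, 0.4, 0.3]
opening: 0.398
```

```bash
python3 go.py b -20 0 15;python3 -c "
from lanepts import *
p,d=pts('side','b','blue');cv2.imwrite('pics/s11.png',cv2.resize(p[180:310,270:430],None,fx=5,fy=4.6))"
```

```text
t 23.42 pos [ 0.407  -0.0961  0.1796] F [1.  0.4 0.3] open 0.398 q [-0.37 -0.02  1.89 -0.07  1.52 -1.82]
target [ 0.4054 -0.0957  0.1187] D mm [  0.2  59.4 -14. ] rot [ 0.13  0.08 -0.05]
b lane s,y,z mm [-34.1  -0.2  74.3]
c lane s,y,z mm [-34.1  83.8  74.3]
side 575 s,y,z pct2,50,98 [[-6.7, 38.6, 100.3], [-23.9, -16.3, 17.4], [5.3, 33.1, 38.8]]
 top: 310 s [ -6.2 101.4] y [-23.9  18. ] slope y/s 0.036
```

View pics/s11.png

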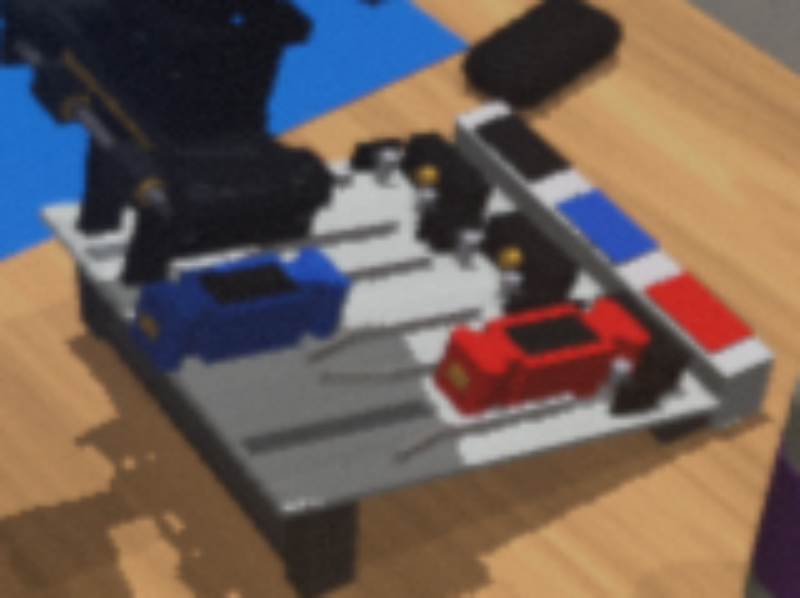

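Emit:
{"method": "carry_out", "body": {"deltas": "0 10 0 0 0 0 1; 0 25 0 0 0 0 1; 0 40 0 0 0 0 1; 0 55 0 0 0 0 1; 0 58 0 0 0 0 1"}}

```text
time: 23.88
position: [0.3921, -0.094, 0.1191]
ee_rot: [0.591, -0.452, -0.407, 0.531]
force: [-1.1, 0.2, -0.6]
opening: 0.022
```

Emit:
{"method": "carry_out", "body": {"deltas": "0 0 -4 0 0 0 1; 0 0 -8 0 0 0 1; 0 0 -12 0 0 0 1; 0 0 -16 0 0 0 1; 0 0 -20 0 0 0 1"}}

```text
time: 24.3
position: [0.4139, -0.0971, 0.1176]
ee_rot: [0.589, -0.454, -0.407, 0.53]
force: [-1.8, 0.2, 2.1]
opening: 0.007
```

```bash
python3 go.py b 0 0 15
```

```text
t 24.3 pos [ 0.4139 -0.0971  0.1176] F [-1.8  0.2  2.1] open 0.007 q [-0.36  0.07  1.92 -0.07  1.4  -1.81]
target [ 0.4246 -0.0978  0.1135] D mm [  0.4   1.2 -11.4] rot [ 0.14  0.09 -0.06]
b lane s,y,z mm [-11.4  -0.4  16.2]
c lane s,y,z mm [-11.4  83.6  16.2]
```

Emit:
{"method": "carry_out", "body": {"deltas": "0.4 1 -4 0 0 0 1; 0.4 1 -8 0 0 0 1; 0.4 1 -12 0 0 0 1; 0.4 1 -16 0 0 0 1; 0.4 1 -20 0 0 0 1"}}

```text
time: 24.72
position: [0.4322, -0.0985, 0.1108]
ee_rot: [0.59, -0.453, -0.407, 0.53]
force: [-1.4, -0.4, 1.2]
opening: 0.006
```

Emit:
{"method": "carry_out", "body": {"deltas": "0 0 -4 0 0 0 1; 0 0 -8 0 0 0 1; 0 0 -12 0 0 0 1; 0 0 -16 0 0 0 1; 0 0 -20 0 0 0 1"}}

```text
time: 25.13
position: [0.4515, -0.1006, 0.1057]
ee_rot: [0.59, -0.453, -0.407, 0.53]
force: [-1.7, -0.5, 2.0]
opening: 0.003
```

Emit:
{"method": "carry_out", "body": {"deltas": "0 0 -4 0 0 0 1; 0 0 -8 0 0 0 1; 0 0 -12 0 0 0 1; 0 0 -16 0 0 0 1; 0 0 -20 0 0 0 1"}}

```text
time: 25.55
position: [0.4707, -0.1026, 0.1005]
ee_rot: [0.59, -0.453, -0.407, 0.53]
force: [-0.1, -1.2, 0.7]
opening: 0.005
```

```bash
python3 go.py b 80 0 15;python3 -c "
from lanepts import *
p,d=pts('side','b','blue')"
```

```text
t 25.55 pos [ 0.4707 -0.1026  0.1005] F [-0.1 -1.2  0.7] open 0.005 q [-0.34  0.22  1.79 -0.06  1.38 -1.78]
target [ 0.5014 -0.1062  0.0928] D mm [ -0.3  -0.5 -31.9] rot [ 0.09  0.09 -0.03]
b lane s,y,z mm [48.1  0.3 14.4]
c lane s,y,z mm [48.2 84.3 14.4]
side 93 s,y,z pct2,50,98 [[57.0, 62.7, 156.8], [-23.2, -17.9, -1.5], [4.3, 15.7, 37.8]]
 top: 15 s [ 57.7 145.2] y [-19.3   2. ] slope y/s -0.015
```

Emit:
{"method": "carry_out", "body": {"deltas": "0 0 -4 0 0 0 1; 0 0 -8 0 0 0 1; 0 0 -12 0 0 0 1; 0 0 -16 0 0 0 1; 0 0 -20 0 0 0 1"}}

```text
time: 26.02
position: [0.4899, -0.1046, 0.0952]
ee_rot: [0.59, -0.453, -0.407, 0.53]
force: [-1.5, -0.1, 0.4]
opening: 0.005
```

Emit:
{"method": "carry_out", "body": {"deltas": "0 0 -3 0 0 0 1; 0 0 -6 0 0 0 1; 0 0 -9 0 0 0 1; 0 0 -11 0 0 0 1; 0 0 -13 0 0 0 1"}}

```text
time: 26.43
position: [0.5022, -0.1059, 0.092]
ee_rot: [0.59, -0.453, -0.407, 0.53]
force: [-1.2, 0.3, -0.0]
opening: 0.005
```

Emit:
{"method": "carry_out", "body": {"deltas": "0 0 -2 0 0 0 1; 0 0 -4 0 0 0 1; 0 0 -6 0 0 0 1; 0 0 -8 0 0 0 1; 0 0 -10 0 0 0 1"}}

```text
time: 26.85
position: [0.5109, -0.107, 0.0897]
ee_rot: [0.59, -0.453, -0.407, 0.531]
force: [-5.9, 1.1, 4.3]
opening: 0.004
```

```bash
python3 go.py b 108 0 15;python3 -c "
from lanepts import *
p,d=pts('side','b','blue')"
```

```text
t 26.85 pos [ 0.5109 -0.107   0.0897] F [-5.9  1.1  4.3] open 0.004 q [-0.32  0.33  1.68 -0.06  1.39 -1.77]
target [ 0.5283 -0.1091  0.0855] D mm [ -0.3  -0.5 -18. ] rot [-0.03  0.09 -0.04]
b lane s,y,z mm [90.   0.2 14.5]
c lane s,y,z mm [90.1 84.2 14.5]
side 96 s,y,z pct2,50,98 [[98.4, 105.0, 199.6], [-23.7, -16.9, 10.4], [3.6, 20.1, 39.9]]
 top: 28 s [ 98.8 130.3] y [-21.1  10.9] slope y/s 0.862
```

Emit:
{"method": "carry_out", "body": {"deltas": "0 0 -2 0 0 0 1; 0 0 -4 0 0 0 1; 0 0 -6 0 0 0 1; 0 0 -8 0 0 0 1; 0 0 -9 0 0 0 1"}}

```text
time: 27.32
position: [0.521, -0.1079, 0.087]
ee_rot: [0.589, -0.454, -0.408, 0.53]
force: [-1.1, -0.9, -0.8]
opening: 0.003
```

Emit:
{"method": "carry_out", "body": {"deltas": "0 0 -1 0 0 0 1; 0 0 -2 0 0 0 1; 0 0 -3 0 0 0 1; 0 0 -4 0 0 0 1; 0 0 -5 0 0 0 1"}}

```text
time: 27.73
position: [0.5254, -0.1084, 0.086]
ee_rot: [0.589, -0.453, -0.407, 0.53]
force: [-0.4, -1.1, 0.3]
opening: 0.007
```

```bash
python3 go.py b 108 0 15;python3 -c "
from lanepts import *
p,d=pts('side','b','blue')"
```

```text
t 27.73 pos [ 0.5254 -0.1084  0.086 ] F [-0.4 -1.1  0.3] open 0.007 q [-0.32  0.36  1.65 -0.05  1.39 -1.76]
target [ 0.5283 -0.1091  0.0855] D mm [-0.3 -0.3 -3. ] rot [ 0.12  0.1  -0.04]
b lane s,y,z mm [105.    0.3  14.7]
c lane s,y,z mm [105.1  84.3  14.7]
side 86 s,y,z pct2,50,98 [[112.6, 119.9, 206.9], [-23.2, -17.1, -0.6], [3.7, 21.5, 39.7]]
 top: 27 s [113.6 140.9] y [-22.9   8.5] slope y/s 0.869
```

Emit:
{"method": "carry_out", "body": {"deltas": "0 0 -0.8 0 0 0 1; 0 0 -1.6 0 0 0 1; 0 0 -2.4 0 0 0 1; 0 0 -3.2 0 0 0 1; 0 0 -4 0 0 0 1"}}

```text
time: 28.2
position: [0.5283, -0.1088, 0.0851]
ee_rot: [0.59, -0.453, -0.407, 0.53]
force: [-3.7, 0.4, 4.7]
opening: 0.003
```

```bash
python3 go.py b 108 0 15
```

```text
t 28.2 pos [ 0.5283 -0.1088  0.0851] F [-3.7  0.4  4.7] open 0.003 q [-0.31  0.37  1.64 -0.05  1.39 -1.76]
target [ 0.5283 -0.1091  0.0855] D mm [-0.3 -0.4  0.1] rot [-0.    0.09 -0.03]
b lane s,y,z mm [108.1   0.3  14.6]
c lane s,y,z mm [108.2  84.3  14.6]
```

Emit:
{"method": "carry_out", "body": {"deltas": "0 0 -0.6 0 0 0 1; 0 0 -1.2 0 0 0 1; 0 0 -1.8 0 0 0 1; 0 0 -2.4 0 0 0 1; 0 0 -3 0 0 0 1"}}

```text
time: 28.62
position: [0.5284, -0.1088, 0.0851]
ee_rot: [0.592, -0.451, -0.405, 0.532]
force: [-15.9, 1.6, 15.6]
opening: 0.003
```

```bash
python3 go.py b 108 0 15
```

```text
t 28.62 pos [ 0.5284 -0.1088  0.0851] F [-15.9   1.6  15.6] open 0.003 q [-0.31  0.37  1.63 -0.06  1.4  -1.76]
target [ 0.5283 -0.1091  0.0855] D mm [-0.3 -0.4  0.3] rot [-0.39  0.09 -0.03]
b lane s,y,z mm [108.2   0.3  14.6]
c lane s,y,z mm [108.3  84.3  14.6]
```

The blue pack is hard on its stop: it stays put at s≈108, as predicted. I'll retreat and check.

Emit:
{"method": "carry_out", "body": {"deltas": "0 0 10 0 0 0 1; 0 0 25 0 0 0 1; 0 -20 40 0 0 0 1; 0 -55 50 0 0 0 1; 0 -90 60 0 0 0 1"}}

```text
time: 29.03
position: [0.4957, -0.105, 0.1864]
ee_rot: [0.591, -0.452, -0.407, 0.53]
force: [1.4, -0.2, 1.6]
opening: 0.006
```

Emit:
{"method": "carry_out", "body": {"deltas": "30 -5 0 0 0 0 1; 70 -10 0 0 0 0 1; 110 -15 0 0 0 0 1; 150 -15 0 0 0 0 1; 190 -15 0 0 0 0 1"}}

```text
time: 29.45
position: [0.5218, 0.0848, 0.2017]
ee_rot: [0.589, -0.454, -0.408, 0.529]
force: [1.3, 0.1, -0.1]
opening: 0.004
```

Emit:
{"method": "carry_out", "body": {"deltas": "30 0 0 0 0 0 1; 60 0 0 0 0 0 1; 80 0 0 0 0 0 1; 80 0 0 0 0 0 1; 80 0 0 0 0 0 1"}}

```text
time: 29.87
position: [0.5297, 0.1635, 0.2008]
ee_rot: [0.589, -0.453, -0.408, 0.531]
force: [0.4, -0.3, -0.2]
opening: 0.005
```

```bash
python3 go.py b 108 0 15;python3 -c "
from lanepts import *
p,d=snapshot('top');cv2.imwrite('pics/tf.png',p);cv2.imwrite('pics/tfz.png',cv2.resize(p[155:305,270:410],None,fx=4,fy=4))
pts('top','b','blue',p,d);pts('top','c','red',p,d)
p,d=snapshot('side');cv2.imwrite('pics/sf.png',cv2.resize(p[195:310,270:430],None,fx=5,fy=5))
pts('side','b','blue',p,d);pts('side','c','red',p,d)"
```

```text
t 29.87 pos [0.5297 0.1635 0.2008] F [ 0.4 -0.3 -0.2] open 0.005 q [ 0.12  0.27  1.53  0.06  1.59 -1.35]
target [ 0.5283 -0.1091  0.0855] D mm [-271.2  104.6  -55.7] rot [ 0.11  0.22 -0.08]
b lane s,y,z mm [ 51.1 271.2 119.1]
c lane s,y,z mm [ 51.1 355.2 119.1]
top 417 s,y,z pct2,50,98 [[119.2, 169.6, 227.6], [-17.7, 1.9, 20.4], [12.4, 35.8, 41.3]]
 top: 394 s [119.1 227.3] y [-17.7  20.3] slope y/s -0.011
top 540 s,y,z pct2,50,98 [[130.0, 176.4, 245.5], [-18.1, 2.8, 21.0], [9.5, 35.4, 41.1]]
 top: 443 s [130.3 240.3] y [-18.1  20.8] slope y/s -0.013
side 415 s,y,z pct2,50,98 [[117.0, 154.4, 229.5], [-23.6, -11.9, 32.3], [7.6, 35.2, 39.1]]
 top: 296 s [117.7 229.1] y [-23.4  18.9] slope y/s -0.006
side 584 s,y,z pct2,50,98 [[128.7, 170.0, 249.2], [-23.0, -12.8, 31.7], [5.2, 34.0, 39.4]]
 top: 339 s [129.2 241.8] y [-23.   19.7] slope y/s -0.006
```

View pics/tfz.png

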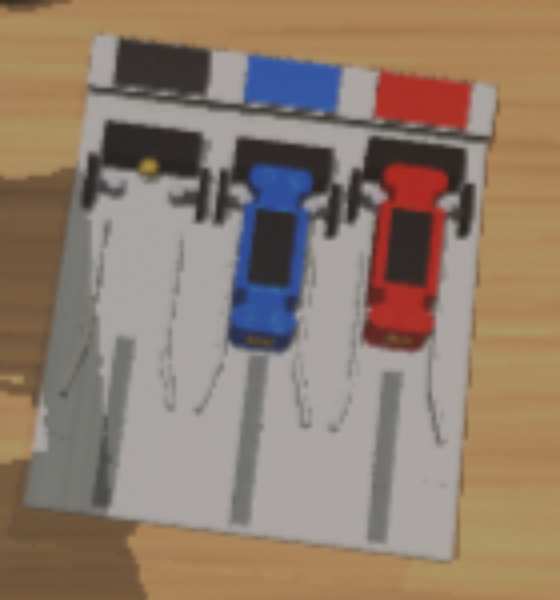

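View pics/sf.png

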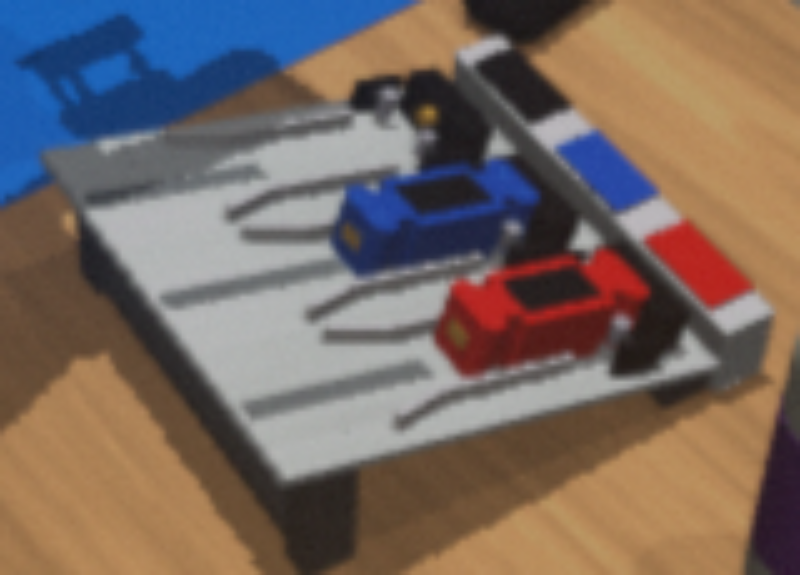

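View pics/tf.png

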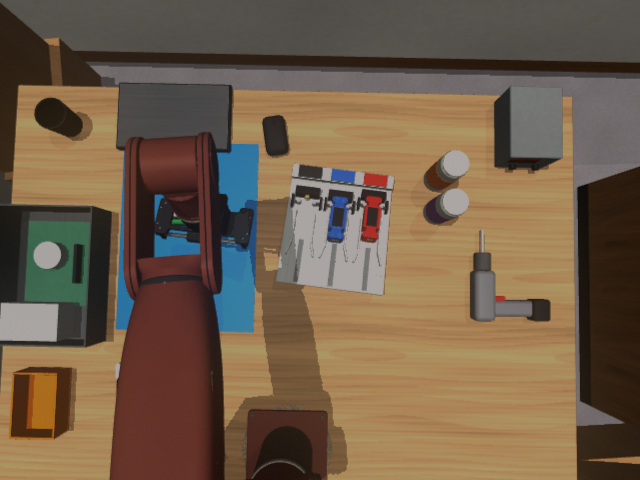

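Run:
```python
from h import *
p,d=snapshot("side");cv2.imwrite("pics/sfin.png",p)
print(hand_in())
```

```text
the job is handed in; nothing more can be done
None
```

View pics/sfin.png

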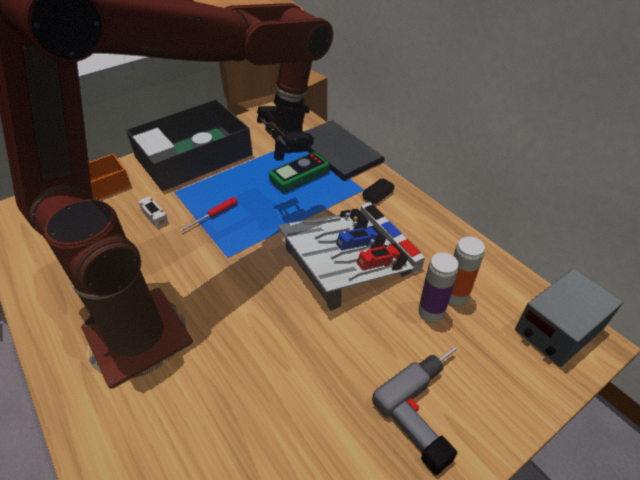

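Both packs are in the lanes with their own colour of tag, and I handed the job in after about 30 s of the 72 s allowed. I laid each pack flat on its landing, released it, and pushed it down with the shut fingers until it would not move further. Red went into lane c first, then blue into lane b. The highest push force I read was about 22 N.

- **Seating:** Red's front edge measured 240–242 mm down its lane, against a stop face at about 240.5 mm. Blue's measured 227–229 mm, against about 228.5 mm. In both pictures the rollers sit at the front grooves.
- **Cross-lane position:** The two cameras differ by 2–5 mm across the lane, which I put down to calibration. The packs lie straight between the guides in both views.
- **Feeler pins:** There is no readout for the pins. The seated packs hide both, so I could not check them directly.
- **Other objects:** The last side view shows everything else where it was, including the white look-alike, and the arm clear of the rack. I checked this by eye and did not measure it.

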